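# Wedge the dock's catch open and move the old battery pack to the sloping rack

## Robot

A 7-joint arm with a two-finger parallel gripper is mounted at the origin on the work surface. World frame = base frame: x ahead of the robot, y to its left, z up, the work surface at z = 0. Lengths are in m, angles in degrees, forces in N, time in s.
With the tool pointing down it reaches from about 0.425 to 0.925 m from the base axis. Payload 6.8 kg.
Tool frame: the origin (TCP) lies at the very end of the fingers, on their centre line; the grasp point (between the pads) lies 19 mm behind it; y points along the fingers, x is the direction in which the jaws open and shut, and the axes are right-handed (so a half turn about y gives the same grasp; the last joint's range is limited). The gripper opens to 88 mm and grips with 3 to 60 N. Pads are 20 mm wide; open, the fingers measure 115 mm over their backs; the gripper's body (75 mm by 178 mm) begins 61 mm behind the grasp point.
Start: joints at [57.691, 27.33, 1.283, 89.118, -0.659, 63.558, -4.761], TCP at [0.297, -0.606, 0.223] pointing down, gripper open.
Joint ranges: [-169.35, 169.35], [-19.33, 120.38], [-80.79, 83.38], [13.8, 139.57], [-78.32, 258.32], [9.67, 109.79], [-169.56, 169.56]. Speed limits (degrees/s): [136.94, 136.94, 180, 180, 180, 180, 180].

## Interface

Orientations are given as a 3x3 rotation matrix whose columns are the frame's x, y, z axes.
In Python, from plant import arm gives the robot as it stands.
- The arm moves only by the tool send_rows, never from a script. Its argument "moves" is a list of rows, each a list of 5 numbers: the shift along the tool's x, y, z in cm, then the turn about the tool's y in degrees, then the closure in counts, from 0 (fully open) to 255 (shut). A call has 1 to 10 rows; each row shifts and turns the commanded pose from where the row before left it, along the tool's axes as they then stand; what a row does not reach is not made up. A row lasts 1/12 s, in which the tool goes at most 41.7 mm and 7.16 degrees, less where a joint would pass 70% of its speed; a pose out of reach is approached as far as the arm can. A call with a gripper value outside its range is refused whole. The fingers move at their own pace and stop on an object; "force" is the grip in N (left out, the last holds). Time passes only in rows, so rows that do not move let the fingers close. It gives the time, the measured TCP pose, the force and the opening at its end, in the units of the state.
- arm.get_obs(): the state, without advancing time (a new reading comes with each control period).
- arm.grab_frame(name): name is "scene" or "top"; returns (picture, depth): 420x560x3 uint8, red, green, blue; 420x560 float32, m along the optical axis (not along the pixel's ray), 0 where there is no reading.
- arm.get_calibration(name): a dict with "K" (3x3 intrinsics, pixels), "k1" (the pictures are not rectified: a ray, as slopes to the right and down, at radius r is drawn at 1 + k1 r^2 times it, then the intrinsics apply), "T" (4x4, takes a point from camera to world coordinates). Camera axes: x right, y down, z forward; pixel columns grow to the right and rows downward; lengths in m; the calibration is good to about 2 mm. A picture is of the moment at which its call begins. get_calibration takes no time and is no camera call.
- arm.job_done(): hands the job in, once; it reports no verdict.
Trained networks look in the newest picture that a camera, given by its name, has taken for a name from the list of things; names that differ only in an ending like _2 or _b are one class to them, and where a whole thing is asked for, a point or a joint stands for the part that bears it (a point fixed in the world has none). Each returns a list of dicts, best first, with "conf" (0 to 1); they miss things now and then, are a little off and sometimes report something else, mostly with a low value. They report only what shows in the picture. A call takes as long as a camera call.
- arm.search_frame(target, camera): "box" ([left, top, right, bottom] as shares, 0 to 1, of the picture: columns of its width, rows of its height, round what is visible of it).
- arm.masks_of(target, camera): "pixels" (420x560 bool, what is visible of it) and "box" ([left, top, right, bottom] as shares, 0 to 1, of the picture: columns of its width, rows of its height, round what is visible of it).
- arm.spot_point(target, camera): "point" ([row, column] as shares, 0 to 1, of the picture: columns of its width, rows of its height: a listed point, or the origin of a listed thing).
The state is a dict: "time": time; "joints": joint angles; "dq": joint speeds; "tau": joint torques, N m; "position": TCP position; "tcp_rot": TCP orientation; "ft_force": force on the tool from outside, world axes, zero at the start; "moment": the same for the moment, N m; "opening": opening from 0.0 (shut) to 1.0 (fully open).
Only numpy, scipy, OpenCV 4.12 (cv2) and the standard library are available. Lean on these libraries where they do the work, as an engineer would, in place of code of your own. Each camera call takes 0.05 s, during which the arm holds its last target.

## Task

Push the yellow wedge into the slot behind the old battery pack so that it holds the red sprung catch open by itself, then lift the old pack out of the dock and lay it squarely on top of the pack already on the sloping rack, its end leaning back against the backstop like the one below. Leave the wedge in place holding the catch open, set the pack down without dropping or banging it, and do not disturb the tape roll, the phone or the screwdriver.

Things in the scene. Friction and masses are not known exactly. Their poses are not given: they have to be found in the camera images.
- cradle: Aluminium dock, fixed; base plate 200 x 90 x 8 mm. Origin: underside of the plate, below the middle of the pack's bay; x along the pack towards the red catch, z up. The pack lies on the plate (z 8). Corner guides to z 24 leave the middle of its long sides (|x| under 37) open. Black end stop at x -67 to -57, steel wall at x 57 to 65 (top z 36). Black spring housing x 102 to 122, top z 38.
- catch (a joint): Travel of the red sprung catch in m: 0 shut, positive as it slides away from the pack along the dock's +x, at most 0.016. Its spring shuts it with 2 N at 0, 5 N at 0.011. Shut, its nose hangs 5 to 9 mm over the pack's end, 4 mm above it; from 0.009 on it is clear of the pack. Slides only.
- catch_nose (a point): Edge of the catch's nose on the pack's side, in the middle of its thickness, 46 mm above the bench; when shut at x 48, y 0 in the dock's frame. The catch's highest edge is 54 mm above the bench.
- wedge: Yellow wedge lying on the bench, 140 mm long, about 0.12 kg. Origin: underside of its head's centre; x to the thin tip, z up. Striped head: x -25 to 25, y -15 to 15, 40 high. Blade 22 high from the same underside, flat face at y -10 all along; 20 thick from x 25 to 55, then the +y face tapers to leave 4 (y -10 to -6) at the tip, x 115.
- wedge_tip (a point): Middle of the wedge's tip (wedge x 115, y -8, z 11). In the slot the wedge's x points along the dock's -y, flat face by the steel wall, taper on the catch, underside 8 to 14 mm above the bench. Pushed in (5 to 18 N) until the head's centre is at dock y 65 to 75 it opens the catch by 11 mm or a little more and stays by friction.
- old_pack: Blue battery pack 110 (x) x 56 (y) x 30 mm (z) with a black band, about 0.28 kg, lying in the dock with about 1.5 mm play at each end. Origin: centre of its underside; its x is along its length, z up. It may end either way round.
- stacked_pack: A like pack already lying on the sloping rack, its +x end against the backstop. Loose. Origin: centre of its underside; x along its length downhill, z square to the slope.
- deck: Rack's sloping aluminium deck, fixed, 150 long, 70 wide, tilted 0.25 rad, no sides. Origin: on its surface at the foot of the backstop, midway across, 26 mm above the bench; x downhill to the backstop (face x 0, 70 high, square to the deck), y across, z square to the deck. A pack leaning on the backstop has its centre at x -55; on top of the other pack its underside is at z 30.
- tape_roll: Bystander: blue ring of tape, 90 mm across, 25 mm high. Leave alone.
- phone: Bystander: black phone lying flat, 72 x 148 x 9 mm. Leave alone.
- screwdriver: Bystander: red screwdriver lying on the bench. Leave alone.
- slot_mouth (a point): Mouth of the wedge's slot, on the steel wall's face at the plate's top: dock x 65, y 40, z 8. The slot runs from here along the dock's -y to y -40, between the wall's face (x 65) and the catch's plate (x 74 when shut). Lead-ins widen the last 9 mm of the mouth by 5 mm on each side. The wedge goes in here moving to -y, passing under the catch's nose (y -26 to 18, underside z 42).

How it is judged (in metres and radians):
On the way, in this order (a step that is already met when the one before it is completed fails the run):
1. the wedge, let go of, holds the catch open while the pack is still in the dock (value of joint catch above 0.009 m and contact force between wedge and the fingers below 0.1 N and y of wedge_tip in the frame of cradle below 0 m and z of old_pack in the frame of cradle below 0.02 m), for 0.2 s.
2. the old pack is lifted clear of the dock with the catch wedged open (value of joint catch above 0.009 m and z of old_pack in the frame of cradle above 0.05 m), for 0.1 s.
At the end, for the whole second after the job is handed in: The wedge sits in the slot and holds the catch over 9 mm open; the old pack lies flat (0.08 rad) and square (0.15 rad) on the other, within 12 mm of it sideways; both packs' ends are within 8 mm of the backstop, the lower one flat on the deck and square; all at rest (value of joint catch above 0.009 m and y of wedge_tip in the frame of cradle below 0 m and x of wedge_tip in the frame of cradle between 0.06 and 0.085 m and x of old_pack in the frame of deck between -0.063 and -0.05 m and y of old_pack in the frame of stacked_pack between -0.012 and 0.012 m and z of old_pack in the frame of stacked_pack between 0.026 and 0.034 m and angle between the z axis of old_pack and the z axis of deck, either way round below 0.08 rad and angle between the x axis of each of old_pack, stacked_pack and the x axis of deck, either way round below 0.15 rad and x of stacked_pack in the frame of deck above -0.063 m and z of stacked_pack in the frame of deck below 0.004 m and linear speed of each of old_pack, stacked_pack, wedge below 0.02 m/s); the robot touches nothing.
It fails at once if the old pack is pulled up past a catch that is not held open (value of joint catch below 0.005 m and z of old_pack in the frame of cradle between 0.016 and 0.04 m and horizontal distance between old_pack and cradle below 0.05 m).
It fails at once if the old pack is dropped or banged (over 45 N) on the rack or the other pack (contact force between old_pack and rack above 45 N or contact force between old_pack and stacked_pack above 45 N).
It fails at once if the tape roll, phone or screwdriver is moved by more than 30 mm (distance of any of tape_roll, phone, screwdriver from where it was at the start of the episode above 0.03 m).
It also fails if it takes over 58 s, if anything falls off the work surface, if the arm or the gripper's body presses on something with over 40 N, if the wrist force passes 120 N, or if a joint passes its speed limit or range.

## Working session

There is one attempt and no reset: what is moved stays moved. The work goes in short steps, Python scripts to look and compute and a tool call to move; the robot and the scene stay as the last step left them, time stands still between calls to the robot, and variables do not carry over. Pictures are saved under pics/ and viewed, and the job is handed in when it is done.

Besides the shell and the picture viewer there is one more tool, called after "Emit:" by a JSON object that holds its "op" and its "data", one argument or row to a line. send_rows: Moves the arm, as the interface text tells. Its arguments: {"type":"object","properties":{"moves":{"type":"array"},"force":{"type":"number"}},"required":["moves"]}

```bash
ls -la; mkdir -p pics; python3 - <<'E'
from plant import arm
import cv2
o=arm.get_obs(); print(o)
for n in("scene","top"):
    p,d=arm.grab_frame(n); cv2.imwrite(f"pics/{n}0.png",p[:,:,::-1]); print(arm.get_calibration(n), d.min(),d.max())
E
```

```text
total 12
drwxr-xr-x  3 agent agent 4096 Dec  7 02:34 .
drwxr-xr-x 23 root  root  4096 Dec  7 02:34 ..
drwxr-xr-x  2 agent agent 4096 Dec  7 02:34 pics
{'time': 0.0, 'joints': array([57.69250799, 27.37519898,  1.28003989, 89.17949146, -0.65978654,
       63.55794927, -4.76051657]), 'dq': array([ 0.11775702,  0.05629178,  0.04771013,  0.03123501, -0.00676665,
       -0.01318613, -0.03719805]), 'tau': array([ 9.73192982e-04, -5.82858610e+01,  1.53534427e+00, -2.72604311e+01,
       -5.43401297e-02,  1.70285453e-02,  1.60890331e-04]), 'position': array([ 0.29682024, -0.60554618,  0.22168004]), 'tcp_rot': array([[ 4.40178895e-01, -9.17948240e-04,  8.97909627e-01],
       [-8.97908224e-01,  1.59225180e-03,  4.40179835e-01],
       [-1.83376053e-03, -9.99998311e-01, -1.23357636e-04]]), 'ft_force': array([ 0.37166652,  0.65449788, -0.2567928 ]), 'moment': array([-0.06174049,  0.01647882, -0.02042534]), 'opening': 1.0021266977433596}
{'K': array([[440.05466404,   0.        , 277.73285207],
       [  0.        , 440.05466404, 203.8147366 ],
       [  0.        ,   0.        ,   1.        ]]), 'k1': 0.010681181540349636, 'T': array([[-0.60647914,  0.66981713, -0.42840177,  1.02417746],
       [ 0.79509287,  0.50873014, -0.33018324,  0.35931527],
       [-0.0032215 , -0.54086844, -0.84110104,  1.00256988],
       [ 0.        ,  0.        ,  0.        ,  1.        ]])} 0.0 2.9468756
{'K': array([[500.82077337,   0.        , 283.31762018],
       [  0.        , 500.82077337, 209.47465014],
       [  0.        ,   0.        ,   1.        ]]), 'k1': -0.05871617262911715, 'T': array([[-9.66833333e-03, -9.92627568e-01,  1.20818187e-01,
         4.09287424e-01],
       [-9.99790022e-01,  1.17790229e-02,  1.67680023e-02,
         8.28424179e-04],
       [-1.80675015e-02, -1.20630700e-01, -9.92533022e-01,
         1.26090851e+00],
       [ 0.00000000e+00,  0.00000000e+00,  0.00000000e+00,
         1.00000000e+00]])} 0.0 2.173333
```

View pics/scene0.png

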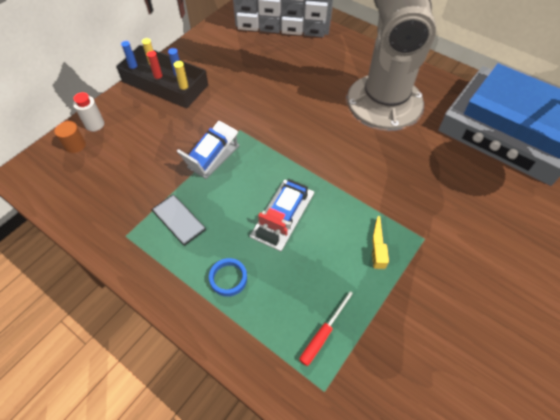

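View pics/top0.png

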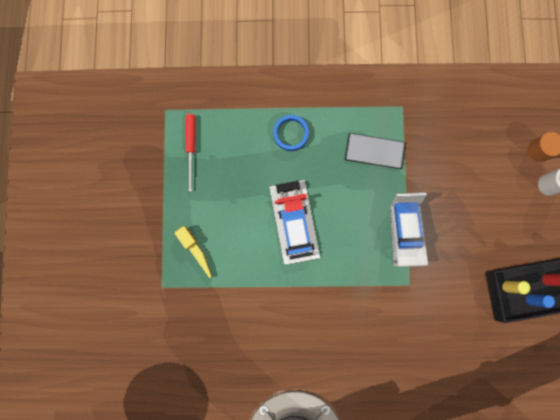

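The top view shows the wedge's head near (186,237) and its tip near (210,275). The dock is around (294,222) with the red catch at (293,198). The rack with its white pack is at (408,228), backstop at the top. The roll, phone and screwdriver lie above these, out of the way. Next I measure.

```bash
cat > h.py <<'E'
import numpy as np, cv2
from plant import arm
def und(n,uv):
    c=arm.get_calibration(n);K=c["K"];k=c["k1"]
    uv=np.atleast_2d(uv).astype(float)
    p=cv2.undistortPoints(uv.reshape(-1,1,2),K,np.array([k,0,0,0,0.])).reshape(-1,2)
    return p
def pts(n,uv,d):
    p=und(n,uv);T=arm.get_calibration(n)["T"]
    P=np.c_[p*d[:,None],d]
    return P@T[:3,:3].T+T[:3,3]
def at_z(n,uv,z):
    p=und(n,uv);T=arm.get_calibration(n)["T"]
    r=np.c_[p,np.ones(len(p))]@T[:3,:3].T
    return T[:3,3]+r*((z-T[2,3])/r[:,2])[:,None]
def proj(n,P):
    c=arm.get_calibration(n);T=c["T"];P=np.atleast_2d(P)
    q=(P-T[:3,3])@T[:3,:3]; s=q[:,:2]/q[:,2:]
    r2=(s**2).sum(1,keepdims=True); s=s*(1+c["k1"]*r2)
    return s@np.diag(np.diag(c["K"])[:2])+c["K"][:2,2]
def cloud(n,d):
    v,u=np.nonzero(d>0)
    return np.c_[u,v],pts(n,np.c_[u,v],d[v,u])
E
python3 - <<'E'
from h import *
np.set_printoptions(precision=4,suppress=True)
S={}
for n in("scene","top"):
    p,d=arm.grab_frame(n); S[n+"_p"]=p;S[n+"_d"]=d
    for t in ["catch_nose","wedge","wedge_tip","cradle","old_pack","stacked_pack","deck","slot_mouth"]:
        for r in arm.spot_point(t,n)[:2]:
            pt=np.array(r["point"])*[420,560]; uv=pt[::-1]
            z={"catch_nose":.046,"wedge":0,"wedge_tip":.011,"cradle":0,"old_pack":.008,"stacked_pack":.04,"deck":.026,"slot_mouth":.008}[t]
            print(n,t,round(r["conf"],2),uv,at_z(n,uv,z)[0])
    for t in ["wedge","cradle","catch","old_pack","stacked_pack","deck"]:
        for i,r in enumerate(arm.masks_of(t,n)[:2]):
            m=r["pixels"]; 
            if i==0:S[n+"_m_"+t]=m
            print(n,t,round(r["conf"],2),m.sum(),np.array(r["box"])*[560,420,560,420])
np.savez("s0.npz",**S)
print(arm.get_obs()["time"])
E
```

```text
scene catch_nose 0.73 [277.704 210.714] [ 0.5537 -0.0035  0.046 ]
scene catch_nose 0.42 [327.376 324.786] [0.7219 0.2619 0.046 ]
scene wedge 0.77 [376.992 258.51 ] [0.4927 0.2625 0.    ]
scene wedge_tip 0.98 [376.096 218.4  ] [0.3994 0.2028 0.011 ]
scene cradle 0.9 [288.792 203.196] [ 0.4938 -0.0116  0.    ]
scene old_pack 0.64 [277.312 212.814] [ 0.5408 -0.0148  0.008 ]
scene old_pack 0.58 [285.32 207.69] [ 0.5151 -0.0075  0.008 ]
scene stacked_pack 0.74 [207.928 154.392] [ 0.5213 -0.2743  0.04  ]
scene stacked_pack 0.74 [375.984 259.812] [0.5183 0.2662 0.04  ]
scene deck 0.79 [197.512 164.682] [ 0.559  -0.2819  0.026 ]
scene slot_mouth 0.55 [290.528 232.512] [0.5676 0.0485 0.008 ]
scene wedge 0.85 528 [369.488 216.3   390.376 266.49 ]
scene cradle 0.93 1517 [252.28  177.492 312.872 251.412]
scene cradle 0.37 440 [257.208 210.504 285.208 234.78 ]
scene catch 0.63 449 [259.224 206.598 290.304 234.906]
scene old_pack 0.96 765 [274.624 181.818 305.088 219.408]
scene old_pack 0.59 476 [369.32  218.694 386.792 269.682]
scene stacked_pack 0.84 799 [191.184 130.494 225.176 169.008]
scene d
[... 322 characters left out ...]
-0.0075  0.    ]
top old_pack 0.83 [294.784 225.414] [ 0.5212 -0.0064  0.008 ]
top stacked_pack 0.85 [407.68  225.204] [ 0.5156 -0.2822  0.04  ]
top deck 0.98 [403.816 204.288] [ 0.569  -0.2779  0.026 ]
top slot_mouth 0.83 [278.32 209.79] [0.5611 0.0346 0.008 ]
top wedge 0.63 528 [173.992 226.002 214.2   278.712]
top cradle 0.87 1848 [270.984 178.71  320.376 268.59 ]
top cradle 0.39 344 [275.912 190.89  307.104 211.218]
top catch 0.73 335 [275.296 194.418 305.2   211.092]
top old_pack 0.65 973 [279.72  207.69  308.504 257.418]
top stacked_pack 0.91 1219 [393.624 198.702 423.472 248.892]
top deck 0.6 763 [394.072 190.008 428.68  265.188]
top deck 0.27 961 [281.12  205.884 308.896 260.316]
1.6
```

```bash
python3 - <<'E'
from h import *
np.set_printoptions(precision=4,suppress=True)
S=np.load("s0.npz")
for n in("scene","top"):
    d=S[n+"_d"]; uv,P=cloud(n,d)
    m=(P[:,0]>.3)&(P[:,0]<.75)&(abs(P[:,1])<.35)
    z=P[m,2]; b=z[abs(z)<.006]; print(n,m.sum(),np.median(b),b.std(), (d==0).sum())
    # height maps zoomed
    H=np.zeros(d.shape); H[uv[:,1],uv[:,0]]=P[:,2]
    im=(np.clip(H/0.1,0,1)*255).astype(np.uint8); im[d==0]=0
    x0,y0,w,h={"scene":(165,110,240,180),"top":(160,170,280,120)}[n]
    z=int(800//w)
    a=cv2.resize(cv2.applyColorMap(im,cv2.COLORMAP_JET)[y0:y0+h,x0:x0+w],None,fx=800/w,fy=800/w,interpolation=0)
    b=cv2.resize(S[n+"_p"][y0:y0+h,x0:x0+w,::-1],None,fx=800/w,fy=800/w,interpolation=cv2.INTER_CUBIC)
    cv2.imwrite(f"pics/{n}_h.png",a);cv2.imwrite(f"pics/{n}_z.png",b)
E
```

```text
scene 38910 0.001955757718638429 0.0018638034723336492 927
top 48704 0.0009299708439505228 0.0023710719044199354 941
```

View pics/top_h.png

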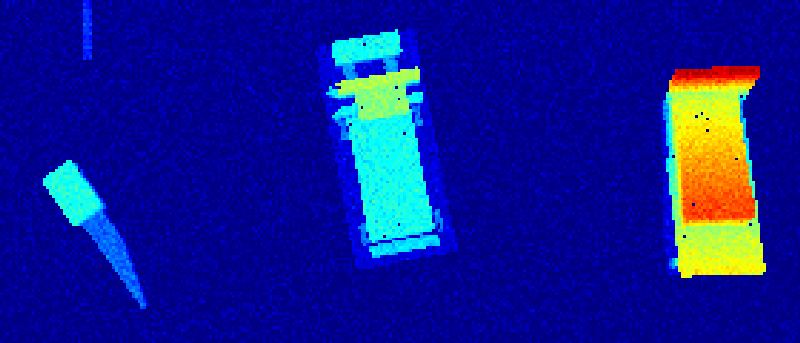

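View pics/top_z.png

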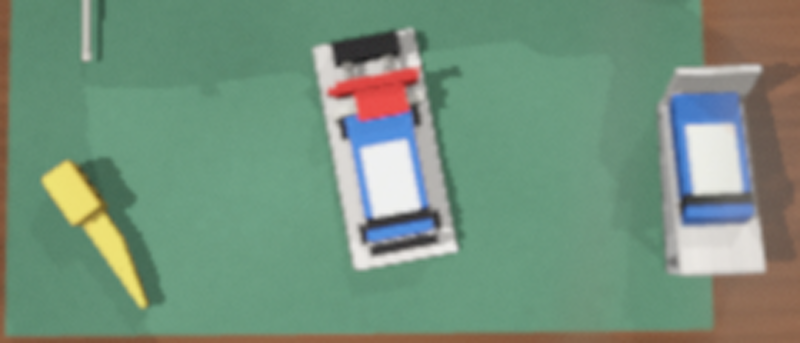

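View pics/scene_z.png

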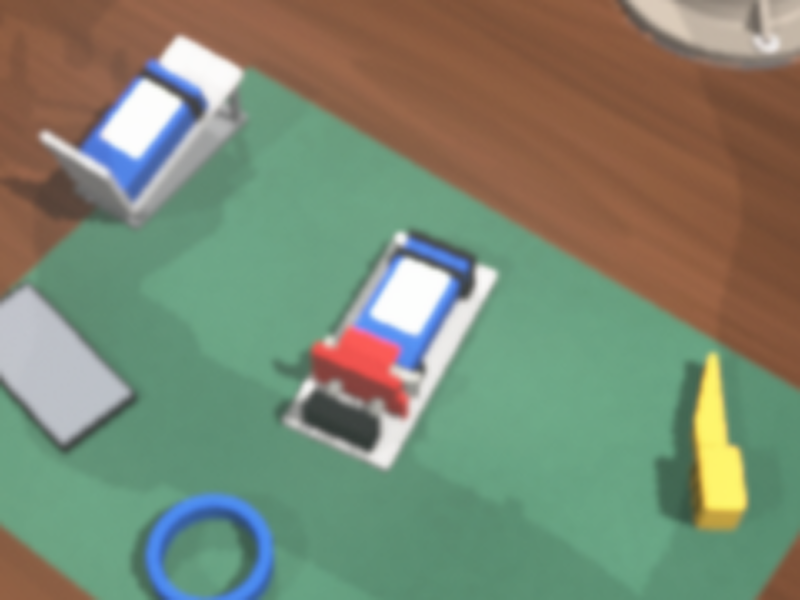

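```bash
cat > fit.py <<'E'
from h import *
np.set_printoptions(precision=4,suppress=True)
S=np.load("s0.npz")
bias={}
for n in("scene","top"):
    d=S[n+"_d"]; uv,P=cloud(n,d)
    b=(P[:,0]>.35)&(P[:,0]<.7)&(abs(P[:,1])<.3)&(abs(P[:,2])<.006)
    A=np.c_[P[b,:2],np.ones(b.sum())]; c=np.linalg.lstsq(A,P[b,2],rcond=None)[0]; print(n,"plane",c)
    P[:,2]-=np.c_[P[:,:2],np.ones(len(P))]@c
    hsv=cv2.cvtColor(S[n+"_p"],cv2.COLOR_RGB2HSV)[uv[:,1],uv[:,0]].astype(int)
    yel=(hsv[:,0]>18)&(hsv[:,0]<35)&(hsv[:,1]>110)&(P[:,1]>.15)&(P[:,1]<.35)&(P[:,0]>.36)&(P[:,0]<.55)
    # wedge head top z=.04 & blade top z=.022
    for nm,z in(("head",.04),("blade",.022)):
        m=yel&(abs(P[:,2]-z)<.006)
        q=at_z(n,uv[m],z)[:,:2].astype(np.float32)*1000
        k=q
        print(n,nm,m.sum(),"mean",q.mean(0),cv2.minAreaRect(q))
        if nm=="head":hc=np.array(cv2.minAreaRect(q)[0])
        else:
            l=cv2.fitLine(q,cv2.DIST_L2,0,.01,.01).ravel(); print("dir",np.degrees(np.arctan2(l[1],l[0])),l)
    # pack top
    for nm,z in(("pack",.038),):
        blue=((hsv[:,0]>100)&(hsv[:,0]<125)&(hsv[:,1]>100))|(hsv[:,1]<60)|(hsv[:,2]<70)
        m=blue&(abs(P[:,2]-z)<.006)&(P[:,0]>.44)&(P[:,0]<.57)&(abs(P[:,1])<.07)
        q=at_z(n,uv[m],z)[:,:2].astype(np.float32)*1000
        print(n,nm,m.sum(),q.mean(0),cv2.minAreaRect(q))
    sat=hsv[:,1]
    green=(hsv[:,0]>60)&(hsv[:,0]<95)&(sat>60)
    m=(~green)&(hsv[:,2]>90)&(sat<70)&(abs(P[:,2]-.008)<.006)&(P[:,0]>.40)&(P[:,0]<.67)&(abs(P[:,1])<.1)
    q=at_z(n,uv[m],.008)[:,:2].astype(np.float32)*1000
    print(n,"plate",m.sum(),cv2.minAreaRect(q))
E
python3 fit.py
```

```text
scene plane [0.0007 0.0014 0.0016]
scene head 238 mean [495.9799 265.7422] ((496.64501953125, 266.0734558105469), (51.15283966064453, 30.300874710083008), 36.08681106567383)
scene blade 210 mean [455.5359 237.1931] ((462.0912170410156, 238.78662109375), (138.56935119628906, 29.616764068603516), 37.49575424194336)
dir 30.57852 [  0.8609   0.5087 455.5359 237.1931]
scene pack 666 [501.6844  -6.6158] ((509.3823547363281, -6.317840576171875), (132.0672149658203, 65.16206359863281), 15.525588035583496)
scene plate 677 ((535.0684204101562, -5.4358673095703125), (205.5631561279297, 102.8551025390625), 10.091440200805664)
top plane [0.0019 0.0003 0.    ]
top head 240 mean [492.5634 264.4403] ((492.50323486328125, 264.13629150390625), (49.730770111083984, 29.818706512451172), 34.303260803222656)
top blade 229 mean [445.4407 231.6715] ((451.44354248046875, 237.46865844726562), (127.21461486816406, 25.492258071899414), 27.051288604736328)
dir 28.682234 [  0.8773   0.48   445.4406 231.6714]
top pack 972 [501.1016  -9.3361] ((504.552001953125, -4.839942932128906), (130.24722290039062, 74.81745910644531), 7.208556652069092)
top plate 1026 ((531.1630249023438, -4.705970764160156), (204.84716796875, 95.77333068847656), 10.286906242370605)
```

```bash
cat > dock.py <<'E'
from h import *
from scipy.optimize import minimize
np.set_printoptions(precision=4,suppress=True)
import sys
f=sys.argv[1] if len(sys.argv)>1 else "s0.npz"
S=np.load(f)
def box(x0,x1,y0,y1,z0,z1): return np.array([[x,y,z] for x in(x0,x1) for y in(y0,y1) for z in(z0,z1)])/1000
# unknown plate x offset a: plate x from a to a+200
def model(q):
    x,y,th,a=q
    B=[box(a,a+200,-45,45,0,8),box(102,122,-30,30,8,38),box(-67,-57,-28,28,8,33)]
    c,s=np.cos(th),np.sin(th);R=np.array([[c,-s,0],[s,c,0],[0,0,1]])
    return [b@R.T+[x,y,0] for b in B]
for n in("scene","top"):
    p=S[n+"_p"]; hsv=cv2.cvtColor(p,cv2.COLOR_RGB2HSV).astype(int)
    c=proj(n,[[.53,-.005,.01]])[0].astype(int)
    # gray-bright plate pixels
    F=6;w=45
    x0,y0=c-w if n=="scene" else c-[35,52]; 
    W,H=(2*w,2*w) if n=="scene" else (70,104)
    crop=p[y0:y0+H,x0:x0+W]; 
    big=cv2.resize(crop,None,fx=F,fy=F,interpolation=cv2.INTER_CUBIC)
    h=cv2.cvtColor(big,cv2.COLOR_RGB2HSV).astype(int); 
    rgb=big.astype(int)
    fg=((rgb[:,:,1]-rgb[:,:,0])<28)  # not green
    # plate: largest component
    nl,lab,st,_=cv2.connectedComponentsWithStats(fg.astype(np.uint8)); 
    k=1+np.argmax(st[1:,4]); fg=(lab==k)
    cn,_=cv2.findContours(fg.astype(np.uint8),cv2.RETR_EXTERNAL,cv2.CHAIN_APPROX_NONE)
    fgf=np.zeros(fg.shape,np.uint8);cv2.drawContours(fgf,cn,-1,1,-1)
    def sil(q):
        m=np.zeros(fg.shape,np.uint8)
        for b in model(q)[:]:
            uv=(proj(n,b)-[x0,y0]+.5)*F-.5
            cv2.fillConvexPoly(m,cv2.convexHull((uv*16).astype(np.int32)),1,shift=4)
        return m
    def cost(v):
        q=[.494+v[0]/1e3,-.011+v[1]/1e3,np.radians(10.2+v[2]),-74]
        m=sil(q); return 1-(m&fgf).sum()/(m|fgf).sum()
    best=None
    for dx in(0,20):
      for dy in(-2,4):
        r=minimize(cost,[dx,dy,0],method="Nelder-Mead",options=dict(initial_simplex=np.array([[dx,dy,0],[dx+6,dy,0],[dx,dy+5,0],[dx,dy,2.]]),xatol=.05,fatol=1e-4))
        if best is None or r.fun<best.fun:best=r
    v=best.x;print(n,best.fun,"dock (plate from -74)",494+v[0],-11+v[1],10.2+v[2])
    q=[.494+v[0]/1e3,-.011+v[1]/1e3,np.radians(10.2+v[2]),-74]
    out=big[:,:,::-1].copy();
    cc,_=cv2.findContours(sil(q),0,1);cv2.drawContours(out,cc,-1,(0,255,255),1);cv2.drawContours(out,cn,-1,(255,0,255),1)
    cv2.imwrite(f"pics/dock_{n}.png",out)
E
python3 dock.py
```

```text
scene 0.06171374054269929 dock (plate from -74) 507.2467496889244 -8.785046685010055 9.94914168330712
top 0.05884065884065881 dock (plate from -74) 505.0718235596708 -9.818433499085506 10.087538580246914
```

View pics/dock_top.png

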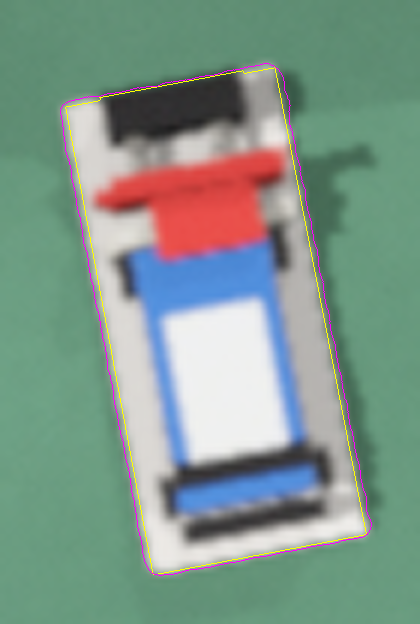

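View pics/dock_scene.png

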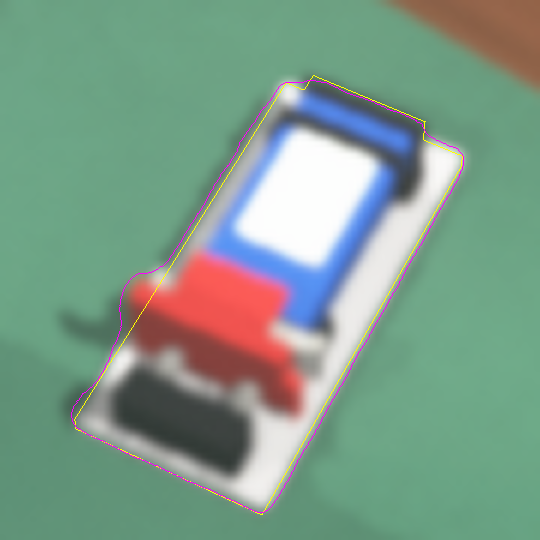

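```bash
cat > ov.py <<'E'
from h import *
def dockT(x,y,thd):
    t=np.radians(thd);c,s=np.cos(t),np.sin(t);T=np.eye(4);T[:2,:2]=[[c,-s],[s,c]];T[:2,3]=[x/1e3,y/1e3];return T
def ov(n,img,T,polys,ctr,W=70,H=60,F=8,name="o"):
    c=proj(n,[ctr])[0].astype(int);x0,y0=c-[W//2,H//2]
    big=cv2.resize(img[y0:y0+H,x0:x0+W],None,fx=F,fy=F,interpolation=cv2.INTER_CUBIC)[:,:,::-1].copy()
    for P,col in polys:
        P=np.array(P,float)/1000@T[:3,:3].T+T[:3,3]
        uv=((proj(n,P)-[x0,y0]+.5)*F-.5)
        cv2.polylines(big,[np.round(uv*16).astype(np.int32).reshape(-1,1,2)],len(P)>2,col,1,cv2.LINE_AA,4)
    cv2.imwrite(f"pics/{name}.png",big)
def rect(x0,x1,y0,y1,z): return [[x0,y0,z],[x1,y0,z],[x1,y1,z],[x0,y1,z]]
E
cat > o1.py <<'E'
from ov import *
S=np.load("s0.npz")
for n,q in(("scene",(507.2,-8.8,9.95)),("top",(505.1,-9.8,10.1))):
    T=dockT(*q);Y=(0,255,255);M=(255,0,255)
    ov(n,S[n+"_p"],T,[(rect(102,122,-30,30,38),Y),(rect(-55,55,-28,28,38),M),([[48,-26,46],[48,18,46]],Y),(rect(-67,-57,-25,25,24),Y),(rect(-74,126,-45,45,8),(0,255,0)),([[65,40,8],[65,-40,8]],Y)],[.53,-.005,.02],70 if n=="top" else 90,98 if n=="top" else 90,6,"ov_"+n)
E
python3 o1.py
```

```text
(no output)
```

View pics/ov_top.png

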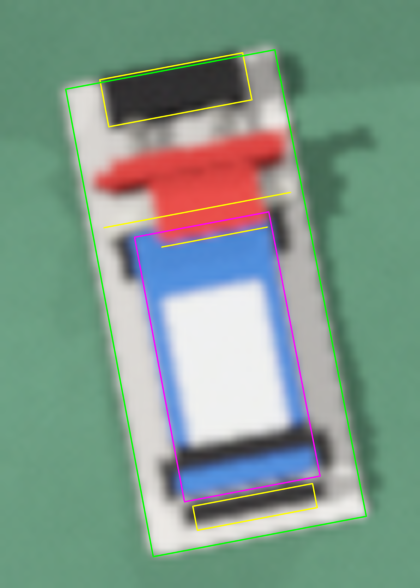

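View pics/ov_scene.png

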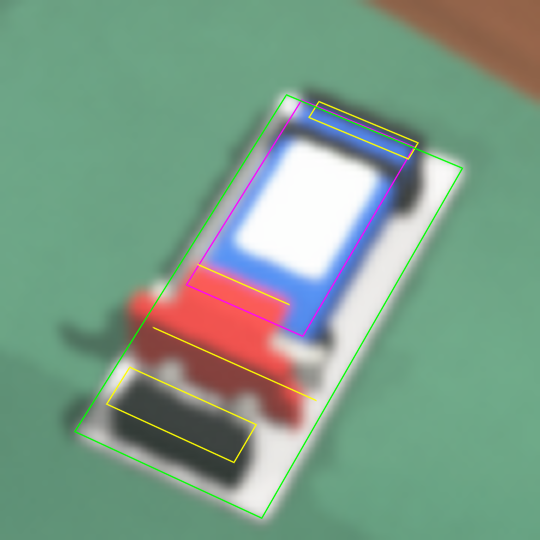

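The dock fit agrees to about 2 mm between the two cameras: origin near (504..506, -9) mm, yaw 10°. The wedge's head is near (494.5, 265) with its x axis at about 215°. Now I'll move to the wedge.

```bash
cat > to.py <<'E'
# target x y z(mm) phi(deg; heading of tool x); prints tool-axis shift in cm (at present axes) and turn about tool y
import sys
from h import *
np.set_printoptions(precision=2,suppress=True)
o=arm.get_obs();R=o["tcp_rot"];p=o["position"]*1000
phi=np.degrees(np.arctan2(R[1,0],R[0,0]))
print("t %.2f"%o["time"],"pos",p,"phi %.2f"%phi,"open %.3f"%o["opening"],"F",o["ft_force"],"j7 %.1f"%o["joints"][6])
if len(sys.argv)>1:
    t=np.array([float(a) for a in sys.argv[1:4]]);ph=float(sys.argv[4])
    d=(ph-phi+180)%360-180
    print("shift now-axes cm",R.T@(t-p)/10,"turn about tool y %.2f"%(-d))
    c,s=np.cos(np.radians(ph)),np.sin(np.radians(ph));R2=np.array([[c,0,-s],[s,0,c],[0,-1,0]])
    print("shift after-turn axes cm",R2.T@(t-p)/10)
E
python3 to.py 494.5 265 150 305
```

```text
t 1.60 pos [ 297.13 -606.12  222.68] phi -63.89 open 1.005 F [ 0.6   0.2  -0.18] j7 -4.8
shift now-axes cm [-69.53   7.27  56.06] turn about tool y -8.89
shift after-turn axes cm [-60.04   7.27  66.13]
```

Emit:
{"op": "send_rows", "data": {
  "moves": [
    [0, 0, 4, 0, 0],
    [0, 0, 4, 0, 0],
    [0, 0, 4, 0, 0],
    [0, 0, 4, 0, 0],
    [0, 0, 4, 0, 0],
    [-3.5, 0, 1.8, 0, 0],
    [-3.5, 0, 1.8, 0, 0],
    [-3.5, 0, 1.8, 0, 0],
    [-3.5, 0, 1.8, 0, 0],
    [-3.5, 0, 1.8, 0, 0]
  ],
  "force": 40
}}

```text
time: 2.43
position: [0.4803, -0.3195, 0.2227]
tcp_rot: [[0.44, 0.0, 0.898], [-0.898, -0.0, 0.44], [0.0, -1.0, 0.0]]
ft_force: [-0.0, -0.1, 0.5]
opening: 1.001
```

Emit:
{"op": "send_rows", "data": {
  "moves": [
    [-3.5, 0, 1.8, 0, 0],
    [-3.5, 0, 1.8, 0, 0],
    [-3.5, 0, 1.8, 0, 0],
    [-3.5, 0, 1.8, 0, 0],
    [-3.5, 0, 1.8, 0, 0],
    [-3.5, 0, 1.8, 0, 0],
    [-3.5, 0, 1.8, 0, 0],
    [-3.5, 0, 1.8, 0, 0],
    [-3.5, 0, 1.8, 0, 0],
    [-3.5, 0, 1.8, 0, 0]
  ]
}}

```text
time: 3.27
position: [0.4879, 0.074, 0.2231]
tcp_rot: [[0.44, 0.001, 0.898], [-0.898, -0.0, 0.44], [0.0, -1.0, 0.001]]
ft_force: [1.8, -0.2, -0.1]
opening: 0.999
```

```bash
python3 to.py 494.5 265 150 305
```

```text
t 3.27 pos [487.85  73.97 223.06] phi -63.90 open 0.999 F [ 1.83 -0.23 -0.15] j7 -84.0
shift now-axes cm [-16.87   7.3    9.  ] turn about tool y -8.90
shift after-turn axes cm [-15.27   7.31  11.5 ]
```

Emit:
{"op": "send_rows", "data": {
  "moves": [
    [-3.4, 1, 1.8, 0, 0],
    [-3.4, 1, 1.8, 0, 0],
    [-3.4, 1, 1.8, 0, 0],
    [-3.4, 1, 1.8, 0, 0],
    [-3.3, 1, 1.8, 0, 0],
    [0, 0, 0, -4.5, 0],
    [0, 0, 0, -4.4, 0],
    [0, 0, 0, 0, 0]
  ]
}}

```text
time: 3.93
position: [0.4942, 0.2644, 0.1723]
tcp_rot: [[0.577, -0.001, 0.817], [-0.817, -0.0, 0.577], [-0.0, -1.0, -0.001]]
ft_force: [-0.1, -0.7, 0.7]
opening: 0.999
```

```bash
python3 to.py 494.5 265 150 305; python3 - <<'E'
from h import *
S={}
for n in("scene","top"):
    p,d=arm.grab_frame(n);S[n+"_p"]=p;S[n+"_d"]=d
    c=proj(n,[[.49,.26,.05]])[0].astype(int)
    x0,y0=np.maximum(c-[50,50],0)
    cv2.imwrite(f"pics/w1_{n}.png",cv2.resize(p[y0:y0+100,x0:x0+100,::-1],None,fx=4,fy=4,interpolation=cv2.INTER_CUBIC))
np.savez("s1.npz",**S)
E
python3 - <<'E'
import cv2,numpy as np
a=[cv2.imread(f"pics/w1_{n}.png") for n in("scene","top")]
cv2.imwrite("pics/w1.png",np.hstack(a))
E
```

```text
t 3.93 pos [494.17 264.37 172.29] phi -54.74 open 0.999 F [-0.1  -0.69  0.67] j7 -99.1
shift now-axes cm [-0.03  2.23  0.06] turn about tool y 0.26
shift after-turn axes cm [-0.03  2.23  0.06]
```

View pics/w1.png

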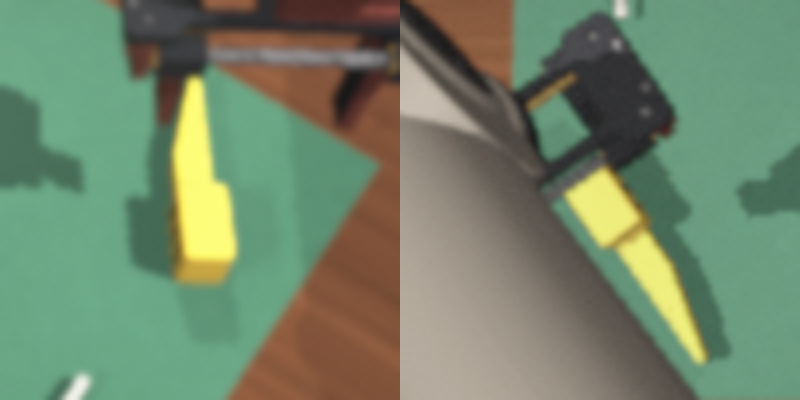

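```bash
python3 - <<'E'
from h import *
S=np.load("s1.npz")
o=arm.get_obs();R=o["tcp_rot"];p=o["position"]
for n in("scene","top"):
    im=S[n+"_p"][:,:,::-1].copy()
    F=3; c=proj(n,[p])[0].astype(int); x0,y0=np.maximum(c-[60,70],0); im=cv2.resize(im[y0:y0+140,x0:x0+130],None,fx=F,fy=F,interpolation=cv2.INTER_CUBIC)
    for q,col in((p,(0,0,255)),(p+R[:,0]*.044,(0,255,255)),(p-R[:,0]*.044,(255,255,0)),(p+R[:,1]*.132,(255,0,255))):
        u=(proj(n,[q])[0]-[x0,y0]+.5)*F; cv2.circle(im,tuple(np.round(u).astype(int)),4,col,-1)
    cv2.imwrite(f"pics/w2_{n}.png",im)
a=[cv2.imread(f"pics/w2_{n}.png") for n in("scene","top")];h=min(x.shape[0] for x in a)
cv2.imwrite("pics/w2.png",np.hstack([x[:h] for x in a]))
E
```

```text
(no output)
```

View pics/w2.png

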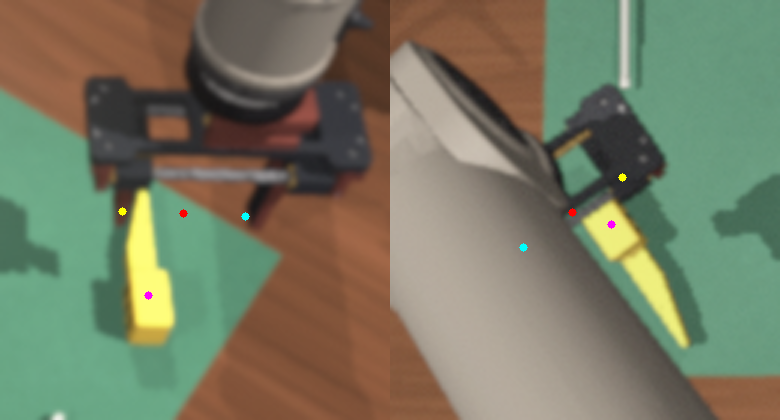

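Emit:
{"op": "send_rows", "data": {
  "moves": [
    [0, 4, 0, 0, 0],
    [0, 4, 0, 0, 0],
    [0, 4, 0, 0, 0],
    [0, 3, 0, 0, 0],
    [0, 1.2, 0, 0, 0],
    [0, 0, 0, 0, 0],
    [0, 0, 0, 0, 255],
    [0, 0, 0, 0, 255],
    [0, 0, 0, 0, 255],
    [0, 0, 0, 0, 255]
  ],
  "force": 40
}}

```text
time: 4.87
position: [0.4958, 0.2642, 0.0125]
tcp_rot: [[0.573, 0.003, 0.819], [-0.819, 0.002, 0.573], [0.0, -1.0, 0.003]]
ft_force: [-0.0, -1.0, -0.7]
opening: 0.737
```

Emit:
{"op": "send_rows", "data": {
  "moves": [
    [0, 0, 0, 0, 255],
    [0, 0, 0, 0, 255],
    [0, 0, 0, 0, 255]
  ]
}}

```text
time: 5.12
position: [0.4947, 0.2636, 0.0111]
tcp_rot: [[0.574, 0.001, 0.819], [-0.819, 0.0, 0.574], [0.0, -1.0, 0.001]]
ft_force: [0.0, -0.4, -0.3]
opening: 0.512
```

```bash
python3 to.py 494.5 265 150 305
```

```text
t 5.12 pos [494.72 263.63  11.09] phi -54.99 open 0.512 F [ 0.02 -0.36 -0.25] j7 -106.2
shift now-axes cm [ -0.12 -13.89   0.07] turn about tool y 0.01
shift after-turn axes cm [ -0.12 -13.89   0.06]
```

Opening 0.512 is 45 mm, so the fingers are still closing towards the 30 mm head.

Emit:
{"op": "send_rows", "data": {
  "moves": [
    [0, 0, 0, 0, 255],
    [0, 0, 0, 0, 255],
    [0, 0, 0, 0, 255],
    [0, 0, 0, 0, 255],
    [0, 0, 0, 0, 255]
  ]
}}

```text
time: 5.53
position: [0.4945, 0.2638, 0.0107]
tcp_rot: [[0.574, 0.0, 0.819], [-0.819, 0.0, 0.574], [-0.0, -1.0, 0.0]]
ft_force: [0.5, -0.1, 2.2]
opening: 0.342
```

```bash
python3 to.py 494.5 265 150 305
```

```text
t 5.53 pos [494.5  263.81  10.73] phi -54.98 open 0.342 F [ 0.46 -0.07  2.15] j7 -106.2
shift now-axes cm [ -0.1  -13.93   0.07] turn about tool y 0.02
shift after-turn axes cm [ -0.1  -13.93   0.07]
```

Emit:
{"op": "send_rows", "data": {
  "moves": [
    [0, -2, 0, 0, 255],
    [0, -3, 0, 0, 255],
    [0, -2, 0, -5, 255],
    [0, 0, 0, -6.5, 255],
    [0, 0, 0, -6.5, 255],
    [0, 0, 0, -6.5, 255],
    [0, 0, 0, -6.5, 255],
    [0, 0, 0, -6.5, 255],
    [0, 0, 0, -6.5, 255],
    [0, 0, 0, -6.5, 255]
  ]
}}

```text
time: 6.37
position: [0.4943, 0.263, 0.0803]
tcp_rot: [[0.997, -0.001, 0.073], [-0.073, -0.001, 0.997], [-0.001, -1.0, -0.001]]
ft_force: [-0.0, 0.2, -0.4]
opening: 0.334
```

Emit:
{"op": "send_rows", "data": {
  "moves": [
    [0, 0, 0, -6.5, 255],
    [0, 0, 0, -6.5, 255],
    [0, 0, 0, -1.5, 255],
    [0, 0, 0, 0, 255]
  ]
}}

```text
time: 6.7
position: [0.4943, 0.2631, 0.0803]
tcp_rot: [[0.985, -0.001, -0.172], [0.172, -0.0, 0.985], [-0.001, -1.0, -0.0]]
ft_force: [0.4, -0.3, -1.4]
opening: 0.336
```

```bash
python3 to.py 548.9 181.3 70 10.05
```

```text
t 6.70 pos [494.34 263.09  80.25] phi 9.92 open 0.336 F [ 0.44 -0.28 -1.41] j7 -47.4
shift now-axes cm [ 3.97  1.02 -9.  ] turn about tool y -0.13
shift after-turn axes cm [ 3.94  1.03 -9.01]
```

Emit:
{"op": "send_rows", "data": {
  "moves": [
    [1.3, 0, -3, 0, 255],
    [1.3, 0, -3, 0, 255],
    [1.3, 0, -3, -0.1, 255],
    [0, 2, 0, 0, 255],
    [0, 2, 0, 0, 255],
    [0, 1.9, 0, 0, 255],
    [0, 0, 0, 0, 255],
    [0, 0, 0, 0, 255]
  ]
}}

```text
time: 7.37
position: [0.5477, 0.1815, 0.021]
tcp_rot: [[0.985, -0.002, -0.174], [0.174, -0.001, 0.985], [-0.002, -1.0, -0.0]]
ft_force: [-1.2, -0.6, -1.6]
opening: 0.341
```

```bash
python3 to.py 548.9 181.3 21 10.05;  python3 - <<'E'
from ov import *
S={}
for n in("scene","top"):
    p,d=arm.grab_frame(n);S[n+"_p"]=p;S[n+"_d"]=d
np.savez("s2.npz",**S)
o=arm.get_obs();p=o["position"]*1000
W=dockT(p[0],p[1],10.0-90)  # wedge frame estimate; origin = tcp xy
W[2,3]=(p[2]-10.7)/1000
Y=(0,255,255);G=(0,255,0);M=(255,0,255)
head=rect(-25,25,-15,15,40); blade=[[25,-10,22],[25,10,22],[55,10,22],[115,-6,22],[115,-10,22]]
for n,q in(("scene",(506,-8.8,9.95)),("top",(504.5,-9.8,10.1))):
    T=dockT(*q);Ti=T
    def w2d(P): # wedge pts -> dock mm
        P=np.array(P)/1000@W[:3,:3].T+W[:3,3]; return ((P-T[:3,3])@T[:3,:3])*1000
    ov(n,S[n+"_p"],T,[(w2d(head),M),(w2d(blade),M),(rect(102,122,-30,30,38),Y),([[48,-26,46],[48,18,46]],Y),(rect(-74,126,-45,45,8),G),([[65,40,8],[65,-40,8]],Y),([[74,40,8],[74,-40,8]],Y)],[.56,.09,.02],115 if n=="top" else 110,90,6,"ov2_"+n)
E
```

```text
t 7.37 pos [547.73 181.46  21.03] phi 10.02 open 0.341 F [-1.21 -0.64 -1.65] j7 -40.3
shift now-axes cm [ 0.11  0.   -0.04] turn about tool y -0.03
shift after-turn axes cm [ 0.11  0.   -0.04]
```

View pics/ov2_top.png

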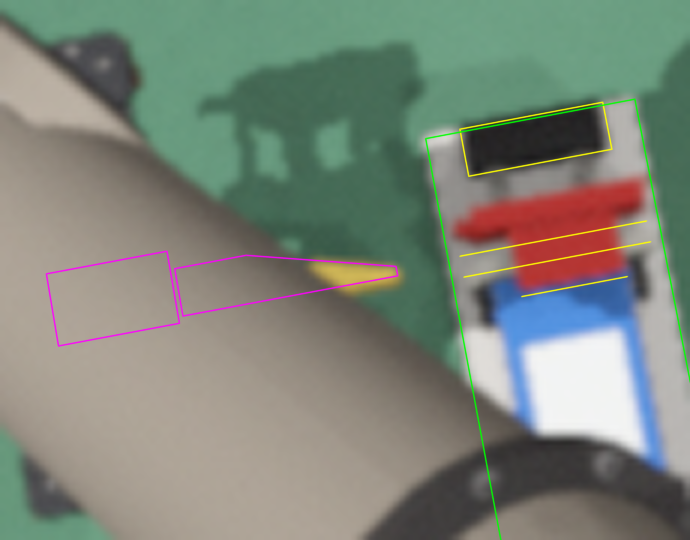

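View pics/ov2_scene.png

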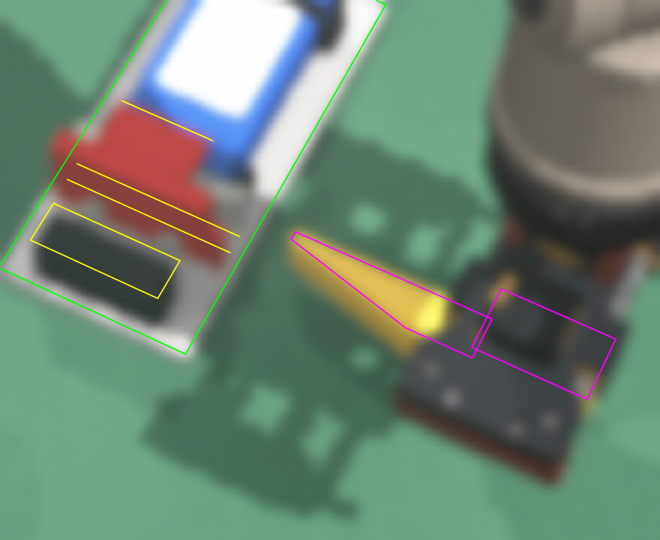

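```bash
cat > o3.py <<'E'
from ov import *
S=np.load("s2.npz")
p=np.array([547.73,181.46,21.03])
W=dockT(p[0],p[1],10.0-90); W[2,3]=(p[2]-10.7)/1000
Y=(0,255,255);G=(0,255,0);M=(255,0,255);C=(255,255,0)
L=[[115,-10,0],[115,-10,22],[115,-6,22]]
for n,q in(("scene",(506,-8.8,9.95)),("top",(505.2,-9.8,10.1))):
    T=dockT(*q)
    def w2d(P):
        P=np.array(P)/1000@W[:3,:3].T+W[:3,3]; return ((P-T[:3,3])@T[:3,:3])*1000
    top=w2d([[25,-10,22],[25,10,22],[55,10,22],[115,-6,22],[115,-10,22]])
    side=w2d([[25,-10,22],[115,-10,22],[115,-10,0],[25,-10,0]])
    ov(n,S[n+"_p"],T,[(top,M),(side,C),(rect(48,74,-26,18,54),Y),([[48,-26,46],[48,18,46]],C),(rect(-74,126,-45,45,8),G),([[65,40,8],[65,-40,8]],Y),([[74,40,8],[74,-40,8]],Y),(rect(57,65,-36,36,36),(255,255,255)),(rect(-55,55,-28,28,38),(0,0,0))],[.568,.04,.02],62,48,12,"ov3_"+n)
E
python3 o3.py; python3 - <<'E'
from h import *
np.set_printoptions(precision=4,suppress=True)
for n in("scene","top"):
    for t,z in(("wedge_tip",.0213),("catch_nose",.046),("slot_mouth",.008)):
        for r in arm.spot_point(t,n)[:2]:
            uv=(np.array(r["point"])*[420,560])[::-1]; print(n,t,round(r["conf"],2),uv,at_z(n,uv,z)[0])
E
```

```text
scene wedge_tip 0.49 [296.184 231.798] [0.5633 0.0629 0.0213]
scene catch_nose 0.66 [277.816 213.99 ] [0.5613 0.0027 0.046 ]
scene slot_mouth 0.94 [290.976 231.504] [0.5645 0.0477 0.008 ]
top wedge_tip 0.51 [262.304 209.916] [0.5597 0.0742 0.0213]
top catch_nose 0.87 [294.672 212.814] [ 0.5486 -0.0063  0.046 ]
top slot_mouth 0.65 [273.112 208.614] [0.5643 0.0477 0.008 ]
```

View pics/ov3_top.png

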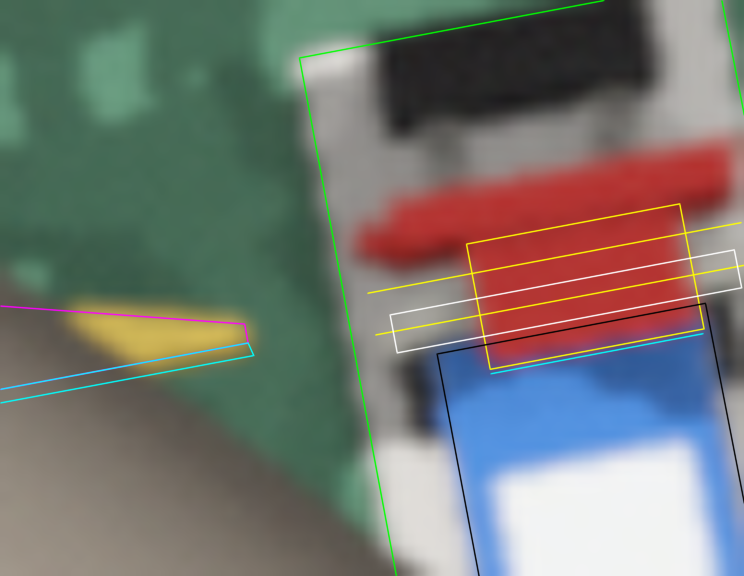

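View pics/ov3_scene.png

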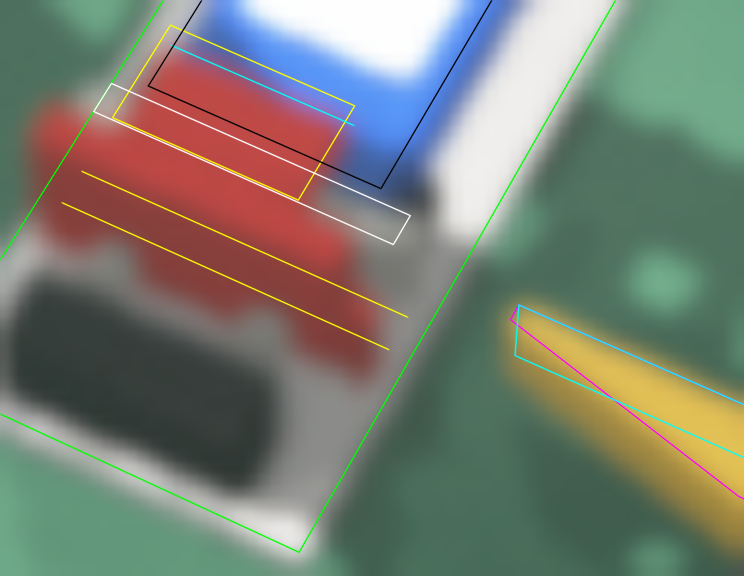

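```bash
python3 - <<'E'
from ov import *
np.set_printoptions(precision=2,suppress=True,linewidth=200)
S=np.load("s0.npz")
for n,q in(("scene",(506,-8.8,9.95)),("top",(505.2,-9.8,10.1))):
    T=dockT(*q); im=S[n+"_p"].astype(np.float32)
    def prof(xs,ys,z):
        out=[]
        for y in ys:
            P=np.c_[xs,np.full(len(xs),y),np.full(len(xs),z)]/1000@T[:3,:3].T+T[:3,3]
            uv=proj(n,P).astype(np.float32)
            out.append(cv2.remap(im,uv[None,:,0],uv[None,:,1],cv2.INTER_LINEAR)[0])
        return np.mean(out,0)
    for nm,xs,ys,z in(("nose z46",np.arange(36,64,2.),range(-18,12,4),46),("plate/catch z54 ",np.arange(60,100,2.),range(-18,12,4),54),("housing z38",np.arange(90,134,2.),range(-20,21,5),38),("packend z38",np.arange(-74,-44,2.),range(-18,19,4),38),("plate ends z8",np.arange(-84,-64,2.),list(range(32,42,2)),8),("plate ends+ z8",np.arange(116,136,2.),list(range(34,42,2)),8)):
        print(n,nm); print(np.c_[xs,prof(xs,ys,z)].T.round(0).astype(int))
E
```

```text
scene nose z46
[[ 36  38  40  42  44  46  48  50  52  54  56  58  60  62]
 [123 100  93  99 122 163 207 235 246 250 251 251 251 249]
 [169 154 148 144 138 129 117 105  97  93  92  91  91  90]
 [245 244 243 240 233 215 183 146 114  96  89  87  86  85]]
scene plate/catch z54 
[[ 60  62  64  66  68  70  72  74  76  78  80  82  84  86  88  90  92  94  96  98]
 [251 251 251 250 248 245 242 240 240 240 239 235 224 201 172 149 138 134 133 134]
 [ 92  91  91  90  88  86  85  84  84  84  83  82  79  75  71  68  67  67  69  75]
 [ 89  87  86  85  84  82  81  80  80  79  79  78  75  71  66  64  62  62  65  70]]
scene housing z38
[[ 90  92  94  96  98 100 102 104 106 108 110 112 114 116 118 120 122 124 126 128 130 132]
 [134 136 139 143 147 153 151 138 114  89  71  64  62  62  61  61  59  56  54  53  56  68]
 [ 76  86  98 111 127 141 146 136 115  92  76  70  68  67  67  67  65  64  62  61  63  74]
 [ 72  81  93 107 123 137 142 133 112  89  74  67  65  65  64  64  62  60  58  57  59  71]]
scene packend z38
[[-74 -72 -70 -68 -66 -64 -62 -60 -58 -56 -54 -52 -50 -48 -46]
 [108 107 106 105 101  96  8
[... 1485 characters left out ...]
49  48  48  48  48  53  69  94 111 117 118 117]]
top packend z38
[[-74 -72 -70 -68 -66 -64 -62 -60 -58 -56 -54 -52 -50 -48 -46]
 [178 216 227 218 179 120  73  63  80 110 123 105  89  84  81]
 [188 217 225 215 176 117  71  61  79 111 134 138 142 143 137]
 [178 212 221 212 173 115  71  62  81 119 162 194 214 219 211]]
top plate ends z8
[[-84 -82 -80 -78 -76 -74 -72 -70 -68 -66]
 [ 98  99  99 102 126 171 213 229 233 232]
 [146 146 147 148 159 184 215 227 230 229]
 [119 120 120 121 138 173 209 223 227 225]]
top plate ends+ z8
[[116 118 120 122 124 126 128 130 132 134]
 [217 219 220 220 211 186 143 109  99  97]
 [215 216 217 217 210 192 164 148 144 144]
 [211 212 213 213 205 184 149 125 119 118]]
```

Emit:
{"op": "send_rows", "data": {
  "moves": [
    [0.35, 0, 0, 0, 255],
    [0, 0, -0.8, 0, 255],
    [0, 0, -0.8, 0, 255],
    [0, 0, -0.8, 0, 255],
    [0, 0, 0, 0, 255]
  ],
  "force": 50
}}

```text
time: 8.18
position: [0.5567, 0.1553, 0.0213]
tcp_rot: [[0.985, -0.0, -0.172], [0.172, -0.002, 0.985], [-0.001, -1.0, -0.002]]
ft_force: [0.0, -0.5, -1.0]
opening: 0.338
```

```bash
cat > dk.py <<'E'
from h import *
np.set_printoptions(precision=2,suppress=True)
o=arm.get_obs();p=o["position"]*1000;t=np.radians(10.05);ex=np.array([np.cos(t),np.sin(t)]);ey=np.array([-ex[1],ex[0]])
D=np.array([506.6,-9.3]);F=o["ft_force"]
print("t %.2f dock xy %.1f %.1f z %.1f  F dock x %.1f y %.1f z %.1f  M %s open %.3f phi %.2f"%(o["time"],(p[:2]-D)@ex,(p[:2]-D)@ey,p[2],F[:2]@ex,F[:2]@ey,F[2],o["moment"],o["opening"],np.degrees(np.arctan2(o["tcp_rot"][1,0],o["tcp_rot"][0,0]))))
E
python3 dk.py
cat > look.py <<'E'
import sys
from ov import *
tag=sys.argv[1];ctr=[float(a) for a in sys.argv[2:5]]
S={}
for n in("scene","top"):
    p,d=arm.grab_frame(n);S[n+"_p"]=p;S[n+"_d"]=d
    ov(n,p,np.eye(4),[],ctr,66,60,6,f"{tag}_{n}")
np.savez(f"{tag}.npz",**S)
a=[cv2.imread(f"pics/{tag}_{n}.png") for n in("scene","top")];cv2.imwrite(f"pics/{tag}.png",np.hstack(a))
E
python3 look.py ins1 .57 .04 .03
```

```text
t 8.18 dock xy 78.1 153.3 z 21.3  F dock x -0.1 y -0.5 z -1.0  M [-0.06 -0.06  0.  ] open 0.338 phi 9.92
```

View pics/ins1.png

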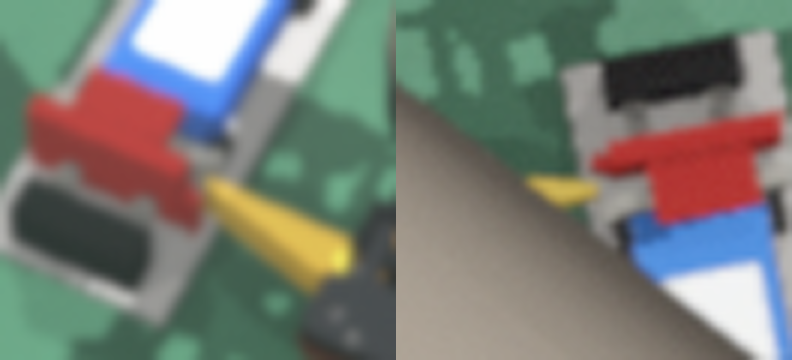

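The tip (scene (208,182), top (597,190)) stands at the slot's mouth, between the wall's end and the catch plate, with no contact force yet. I'll push in gently.

Emit:
{"op": "send_rows", "data": {
  "moves": [
    [0, 0, -0.7, 0, 255],
    [0, 0, -0.7, 0, 255],
    [0, 0, -0.7, 0, 255],
    [0, 0, 0, 0, 255]
  ]
}}

```text
time: 8.62
position: [0.5595, 0.1359, 0.0212]
tcp_rot: [[0.985, -0.002, -0.173], [0.173, -0.001, 0.985], [-0.002, -1.0, -0.001]]
ft_force: [-1.8, -1.3, -1.4]
opening: 0.338
```

```bash
python3 dk.py;python3 look.py ins2 .57 .04 .03
```

```text
t 8.62 dock xy 77.4 133.8 z 21.2  F dock x -2.0 y -1.0 z -1.4  M [-0.16  0.22 -0.14] open 0.338 phi 9.97
```

View pics/ins2.png

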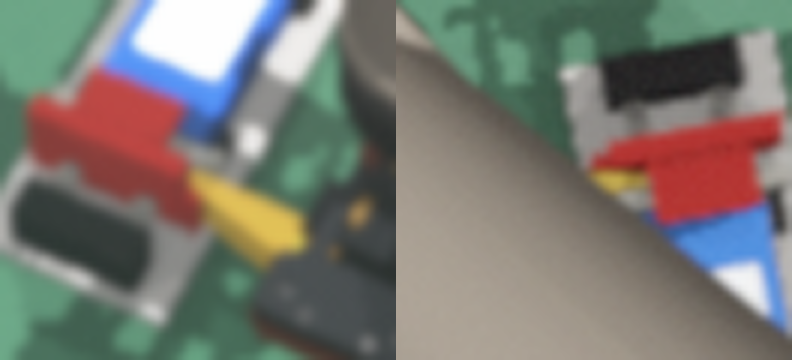

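Emit:
{"op": "send_rows", "data": {
  "moves": [
    [-0.1, 0, -0.5, 0, 255],
    [0, 0, -0.6, 0, 255],
    [0, 0, -0.6, 0, 255],
    [0, 0, 0, 0, 255]
  ]
}}

```text
time: 9.05
position: [0.5615, 0.1197, 0.0213]
tcp_rot: [[0.985, -0.001, -0.174], [0.174, -0.001, 0.985], [-0.001, -1.0, -0.001]]
ft_force: [-3.7, 1.0, -1.3]
opening: 0.336
```

```bash
python3 dk.py
```

```text
t 9.05 dock xy 76.6 117.4 z 21.3  F dock x -3.4 y 1.6 z -1.3  M [ 0.13  0.68 -0.24] open 0.336 phi 10.04
```

Emit:
{"op": "send_rows", "data": {
  "moves": [
    [-0.05, 0, -0.5, 0, 255],
    [-0.05, 0, -0.5, 0, 255],
    [0, 0, -0.5, 0, 255],
    [0, 0, 0, 0, 255]
  ]
}}

```text
time: 9.38
position: [0.5633, 0.1058, 0.0215]
tcp_rot: [[0.984, -0.0, -0.175], [0.175, 0.0, 0.984], [-0.0, -1.0, 0.0]]
ft_force: [-3.6, 0.5, -1.7]
opening: 0.339
```

```bash
python3 dk.py
```

```text
t 9.38 dock xy 75.9 103.4 z 21.5  F dock x -3.5 y 1.1 z -1.7  M [ 0.45  0.64 -0.18] open 0.339 phi 10.10
```

Emit:
{"op": "send_rows", "data": {
  "moves": [
    [-0.05, 0, -0.5, 0, 255],
    [0, 0, -0.5, 0, 255],
    [0, 0, -0.5, 0, 255],
    [0, 0, 0, 0, 255]
  ]
}}

```text
time: 9.72
position: [0.5655, 0.092, 0.0217]
tcp_rot: [[0.984, -0.0, -0.177], [0.177, 0.001, 0.984], [0.0, -1.0, 0.001]]
ft_force: [-3.1, 3.4, -1.8]
opening: 0.342
```

```bash
python3 dk.py;python3 look.py ins3 .57 .04 .03
```

```text
t 9.72 dock xy 75.7 89.4 z 21.7  F dock x -2.4 y 3.9 z -1.8  M [0.87 0.68 0.03] open 0.342 phi 10.17
```

View pics/ins3.png

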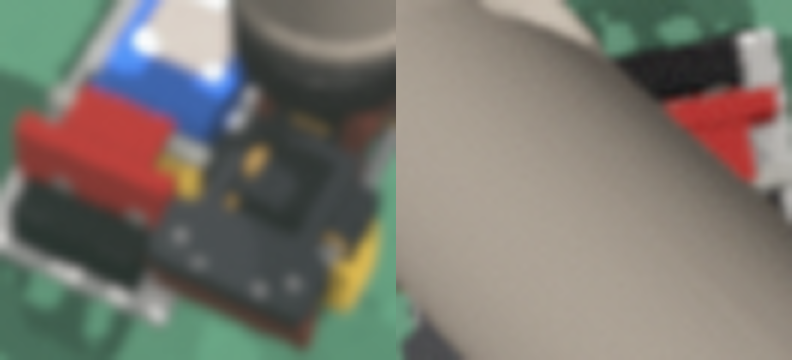

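Emit:
{"op": "send_rows", "data": {
  "moves": [
    [0, 0, -0.5, 0, 255],
    [0, 0, -0.5, 0, 255],
    [0, 0, -0.4, 0, 255],
    [0, 0, 0, 0, 255],
    [0, 0, 0, 0, 255]
  ]
}}

```text
time: 10.23
position: [0.5681, 0.0773, 0.0216]
tcp_rot: [[0.984, 0.0, -0.176], [0.176, -0.0, 0.984], [-0.0, -1.0, -0.0]]
ft_force: [-3.4, 1.7, -2.0]
opening: 0.338
```

```bash
python3 dk.py
```

```text
t 10.23 dock xy 75.7 74.6 z 21.6  F dock x -3.1 y 2.2 z -2.0  M [0.56 0.55 0.09] open 0.338 phi 10.14
```

Emit:
{"op": "send_rows", "data": {
  "moves": [
    [-0.05, 0, -0.2, 0, 255],
    [-0.05, 0, -0.15, 0, 255],
    [0, 0, 0, 0, 255],
    [0, 0, 0, 0, 255]
  ]
}}

```text
time: 10.57
position: [0.5683, 0.0752, 0.0219]
tcp_rot: [[0.984, 0.001, -0.177], [0.177, 0.002, 0.984], [0.002, -1.0, 0.001]]
ft_force: [-2.6, 4.8, -1.5]
opening: 0.341
```

```bash
python3 dk.py
```

```text
t 10.57 dock xy 75.5 72.5 z 21.9  F dock x -1.8 y 5.2 z -1.5  M [1.18 0.44 0.26] open 0.341 phi 10.20
```

Emit:
{"op": "send_rows", "data": {
  "moves": [
    [0, 0, 0, 0, 0],
    [0, 0, 0, 0, 0],
    [0, 0, 0, 0, 0],
    [0, 0, 0, 0, 0],
    [0, 0, 0, 0, 0],
    [0, 0, 0, 0, 0]
  ]
}}

```text
time: 11.07
position: [0.5681, 0.0736, 0.0218]
tcp_rot: [[0.985, 0.001, -0.175], [0.175, -0.0, 0.985], [0.0, -1.0, -0.0]]
ft_force: [-0.1, -0.1, 0.0]
opening: 0.755
```

```bash
python3 dk.py
```

```text
t 11.07 dock xy 75.0 70.8 z 21.8  F dock x -0.1 y -0.1 z 0.0  M [-0.06 -0.03  0.03] open 0.755 phi 10.09
```

Released. Now I'll rise, back off and look.

Emit:
{"op": "send_rows", "data": {
  "moves": [
    [0, 0, 0, 0, 0],
    [0, 0, 0, 0, 0],
    [0, -2, 0, 0, 0],
    [0, -3, 0, 0, 0],
    [0, -4, 0, 0, 0],
    [0, -4, 0, 0, 0],
    [-4, 0, -3, 0, 0],
    [-4, 0, -2, 0, 0],
    [0, 0, 0, 0, 0]
  ]
}}

```text
time: 11.82
position: [0.4995, 0.0126, 0.1504]
tcp_rot: [[0.985, -0.006, -0.171], [0.171, -0.006, 0.985], [-0.007, -1.0, -0.005]]
ft_force: [-0.7, -0.7, -1.6]
opening: 0.999
```

```bash
python3 dk.py;python3 look.py rel .57 .04 .03
```

```text
t 11.82 dock xy -3.1 22.8 z 150.4  F dock x -0.8 y -0.5 z -1.6  M [-0.04 -0.04  0.03] open 0.999 phi 9.85
```

View pics/rel.png

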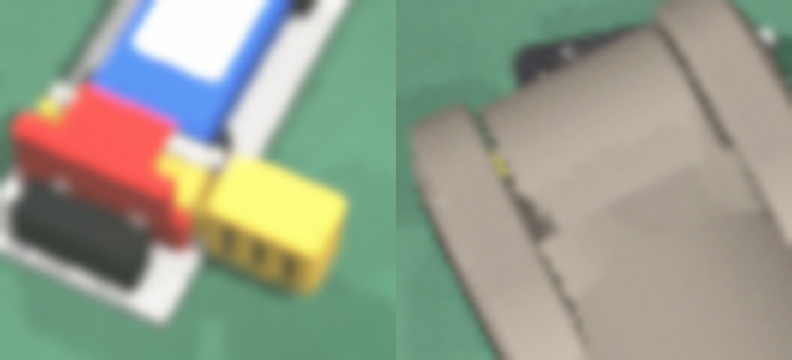

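The wedge sits in the slot: head at (275,215), tip showing past the catch at (45,105). The catch has moved towards the housing. I'll measure its travel and also the rack.

```bash
cat > nose.py <<'E'
import sys
from ov import *
n="scene"
def edge(im):
    T=dockT(506,-8.8,9.95);im=im.astype(np.float32);xs=np.arange(36,75,.5);out=[]
    for y in range(-18,8,4):
        P=np.c_[xs,np.full(len(xs),y),np.full(len(xs),46)]/1000@T[:3,:3].T+T[:3,3]
        uv=proj(n,P).astype(np.float32);out.append(cv2.remap(im,uv[None,:,0],uv[None,:,1],1)[0])
    g=np.mean(out,0);r=g[:,0]-g[:,2]
    i=np.argmax(r>0); return xs[i-1]+.5*(0-r[i-1])/(r[i]-r[i-1])
a=edge(np.load("s0.npz")["scene_p"]);b=edge(np.load(sys.argv[1])["scene_p"]);print("nose edge shut %.1f now %.1f travel mm %.1f"%(a,b,b-a))
E
python3 nose.py rel.npz
cat > rack.py <<'E'
from h import *
np.set_printoptions(precision=1,suppress=True)
from scipy.optimize import minimize
S=np.load("s0.npz")
for n in("scene","top"):
    p=S[n+"_p"];d=S[n+"_d"];uv,P=cloud(n,d)
    hsv=cv2.cvtColor(p,cv2.COLOR_RGB2HSV)[uv[:,1],uv[:,0]].astype(int)
    roi=(P[:,0]>.40)&(P[:,0]<.66)&(P[:,1]>-.36)&(P[:,1]<-.2)
    blue=(hsv[:,0]>100)&(hsv[:,0]<125)&(hsv[:,1]>90)
    m=roi&(P[:,2]>.05)&(P[:,2]<.12)
    bl=P[m&blue]
    # plane of pack top: blue+white with label
    A=np.c_[bl[:,:2],np.ones(len(bl))]
    c=np.linalg.lstsq(A,bl[:,2],rcond=None)[0]
    for _ in range(6):
        r=bl[:,2]-A@c;k=abs(r)<.005;c=np.linalg.lstsq(A[k],bl[k,2],rcond=None)[0]
    print(n,"pack plane slope %.3f downhill heading %.1f"%(np.arctan(np.hypot(*c[:2])),np.degrees(np.arctan2(-c[1],-c[0]))),"n",k.sum(),"std",(r[k].std()*1e3))
    # all points on plane
    q=P[m];r=q[:,2]-np.c_[q[:,:2],np.ones(len(q))]@c; q=q[abs(r)<.006]
    rect=cv2.minAreaRect((q[:,:2]*1000).astype(np.float32));print("on-plane rect",rect,len(q), "z at ctr",1000*(np.array([*np.array(rect[0])/1000,1])@c))
E
python3 rack.py
```

```text
nose edge shut 47.4 now 58.5 travel mm 11.0
scene pack plane slope 0.249 downhill heading 5.3 n 274 std 2.0025171305068454
on-plane rect ((523.7822265625, -281.3951110839844), (114.61176300048828, 67.19415283203125), 2.3777246475219727) 697 z at ctr 68.55084452179108
top pack plane slope 0.234 downhill heading 1.4 n 462 std 2.3119456247378753
on-plane rect ((518.0291748046875, -281.97991943359375), (112.78999328613281, 65.87531280517578), 1.3353869915008545) 1087 z at ctr 68.7394541484659
```

```bash
cat > rfit.py <<'E'
import sys
from ov import *
from scipy.optimize import minimize
def deckT(x,y,psi,tilt=.25):
    t=np.radians(psi);c,s=np.cos(t),np.sin(t);ct,st=np.cos(tilt),np.sin(tilt)
    T=np.eye(4);T[:3,0]=[c*ct,s*ct,-st];T[:3,1]=[-s,c,0];T[:3,2]=[c*st,s*st,ct];T[:3,3]=[x/1e3,y/1e3,.026];return T
def box(x0,x1,y0,y1,z0,z1): return np.array([[x,y,z] for x in(x0,x1) for y in(y0,y1) for z in(z0,z1)])/1000
if __name__=="__main__":
  f=sys.argv[1];zo=float(sys.argv[2]) if len(sys.argv)>2 else 0
  S=np.load(f)
  for n in("scene","top"):
    p=S[n+"_p"];F=8;c=proj(n,[[.515,-.28,.06]])[0].astype(int);x0,y0=c-[34,38];W,H=68,76
    big=cv2.resize(p[y0:y0+H,x0:x0+W],None,fx=F,fy=F,interpolation=cv2.INTER_CUBIC);h=cv2.cvtColor(big,cv2.COLOR_RGB2HSV).astype(int)
    fg=(((h[:,:,0]>98)&(h[:,:,0]<130)&(h[:,:,1]>70))|(h[:,:,2]<60)).astype(np.uint8)
    fg=cv2.morphologyEx(fg,cv2.MORPH_CLOSE,np.ones((9,9)));fg=cv2.morphologyEx(fg,cv2.MORPH_OPEN,np.ones((13,13)))
    cn,_=cv2.findContours(fg,0,1);k=max(cn,key=cv2.contourArea);m0=np.zeros(fg.shape,np.uint8);cv2.drawContours(m0,[k],-1,1,-1)
    def sil(v):
        T=deckT(569+v[0],-279+v[1],v[2]);b=box(-110,0,-28,28,zo,zo+30)@T[:3,:3].T+T[:3,3]
        m=np.zeros(fg.shape,np.uint8);uv=(proj(n,b)-[x0,y0]+.5)*F-.5
        cv2.fillConvexPoly(m,cv2.convexHull((uv*16).astype(np.int32)),1,shift=4);return m
    def cost(v):
        m=sil(v);return 1-(m&m0).sum()/(m|m0).sum()
    best=min((minimize(cost,[a,0,b],method="Nelder-Mead",options=dict(initial_simplex=[[a,0,b],[a+6,0,b],[a,5,b],[a,0,b+3]])) for a in(-4,4) for b in(0,6)),key=lambda r:r.fun)
    v=best.x;print(n,best.fun.round(3),"deck origin(by pack) %.1f %.1f psi %.2f"%(569+v[0],-279+v[1],v[2]))
    out=big[:,:,::-1].copy()
    cc,_=cv2.findContours(sil(v),0,1);cv2.drawContours(out,cc,-1,(0,255,255),1)
    T=deckT(569+v[0],-279+v[1],v[2])
    for P in(rect(-150,0,-35,35,0),[[0,-35,0],[0,35,0],[0,35,70],[0,-35,70]],rect(-110,0,-28,28,30+zo)):
        P=np.array(P,float)/1e3@T[:3,:3].T+T[:3,3];uv=(proj(n,P)-[x0,y0]+.5)*F-.5
        cv2.polylines(out,[np.round(uv).astype(np.int32).reshape(-1,1,2)],True,(255,0,255),1)
    cv2.imwrite(f"pics/rk_{n}.png",out)
  a=[cv2.imread(f"pics/rk_{n}.png") for n in("scene","top")];cv2.imwrite("pics/rk.png",cv2.resize(np.hstack(a),None,fx=.73,fy=.73))
E
python3 rfit.py s0.npz
```

```text
scene 0.642 deck origin(by pack) 561.4 -281.7 psi -1.40
top 0.513 deck origin(by pack) 565.4 -280.3 psi -0.64
```

View pics/rk.png

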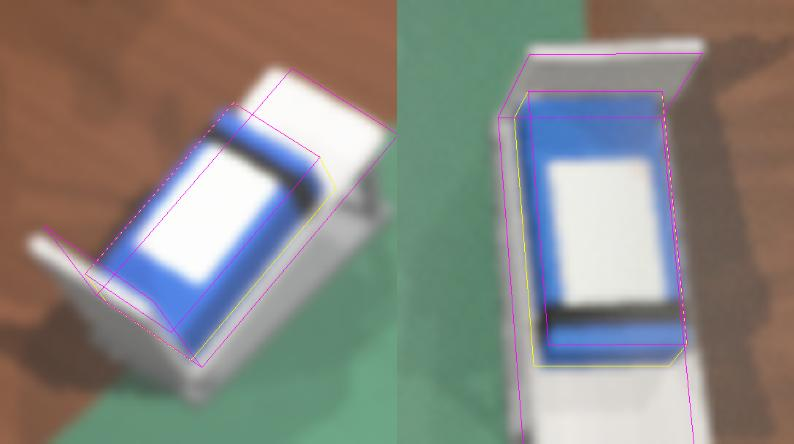

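```bash
sed -i 's/k=max(cn,key=cv2.contourArea)/k=cv2.convexHull(np.vstack([c for c in cn if cv2.contourArea(c)>800]))/' rfit.py; sed -i 's/cv2.drawContours(out,cc,-1,(0,255,255),1)/cv2.drawContours(out,cc,-1,(0,255,255),1);cv2.drawContours(out,[k],-1,(0,255,0),1)/; s/(h\[:,:,2\]<60)/((h[:,:,2]<60)\&(h[:,:,0]>95))/' rfit.py; python3 rfit.py s0.npz
```

```text
scene 0.113 deck origin(by pack) 559.9 -281.3 psi 0.92
top 0.072 deck origin(by pack) 566.0 -279.8 psi 0.00
```

View pics/rk.png

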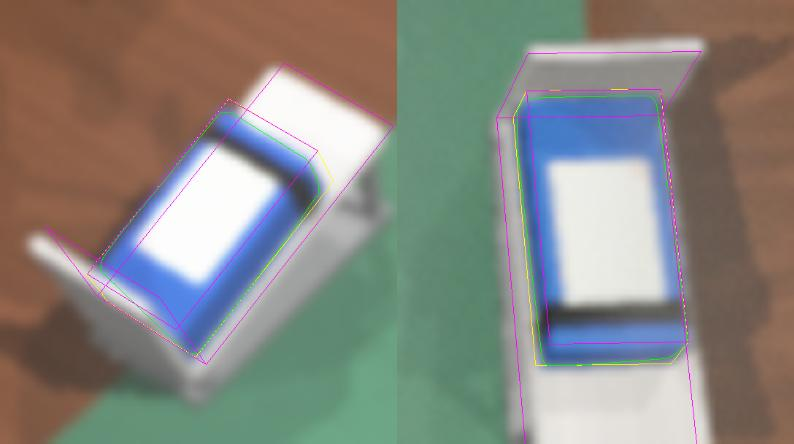

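```bash
python3 - <<'E'
from ov import *
S=np.load("s0.npz")
ims=[]
for n in("scene","top"):
    p=S[n+"_p"];c=proj(n,[[.51,-.28,.05]])[0].astype(int);x0,y0=c-[32,42];print(n,x0,y0)
    im=cv2.resize(p[y0:y0+84,x0:x0+66,::-1],None,fx=6,fy=6,interpolation=cv2.INTER_CUBIC);ims.append(im)
cv2.imwrite("pics/rz.png",np.hstack(ims))
E
```

```text
scene 176 106
top 375 185
```

View pics/rz.png

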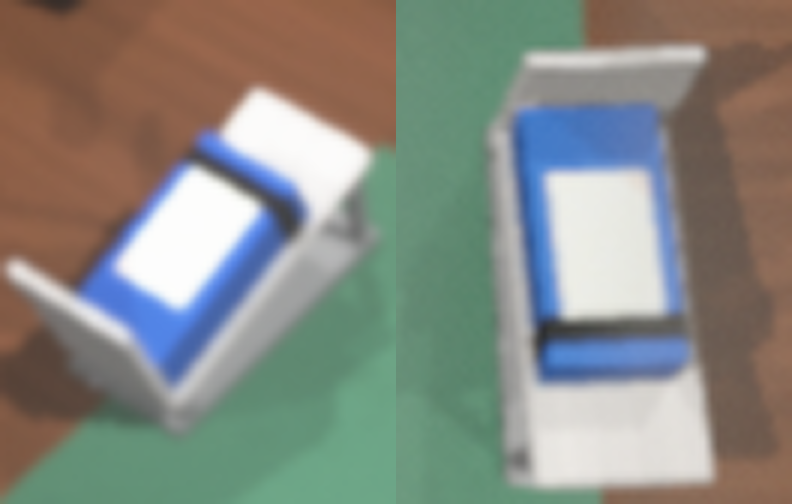

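```bash
python3 - <<'E'
from rfit import *
from scipy.optimize import least_squares
np.set_printoptions(precision=2,suppress=True)
D={"top":((375,185),396,[((527,62),(0,35,70)),((702,54),(0,-35,70)),((530,486),(-150,35,0)),((714,482),(-150,-35,0))]),
"scene":((176,106),0,[((260,88),(-150,-35,0)),((372,158),(-150,35,0)),((10,268),(0,-35,70)),((130,330),(0,35,70))])}
for n,(o,off,L) in D.items():
    uv=np.array([((u-off)/6+o[0]-.42,v/6+o[1]-.42) for (u,v),_ in L]);X=np.array([x for _,x in L],float)/1e3
    def f(v):
        T=deckT(*v);return (proj(n,X@T[:3,:3].T+T[:3,3])-uv).ravel()
    r=least_squares(f,[568,-280,2]);print(n,r.x,"res px",r.fun.reshape(-1,2).tolist())
    T=deckT(*r.x)
    # where pack's visible top corners lie
    for uvp,z in ([((207,133),30),((300,190),30)] if n=="scene" else [((655,103),30),((517,107),30),((690,372),0)]):
        q=np.array([[(uvp[0]-off)/6+o[0]-.42,uvp[1]/6+o[1]-.42]])
        g=least_squares(lambda w:(proj(n,(np.array([[w[0],w[1],z]])/1e3)@T[:3,:3].T+T[:3,3])-q).ravel(),[-50,0]).x;print("  pack corner z",z,g)
E
```

```text
top [ 564.88 -280.93    1.29] res px [[-0.17276537538566572, 0.5533478699495618], [0.24579044954549545, 0.8882553675705651], [0.6468608097287643, -0.5213862151166495], [-0.7249807047494983, -0.9097535227068647]]
  pack corner z 30 [ -1.87 -24.61]
  pack corner z 30 [-1.57 31.42]
  pack corner z 0 [-106.61  -32.6 ]
scene [ 567.1  -280.61    1.03] res px [[-0.2917982633843508, 0.5989996688000758], [-0.13365347499379254, -0.2997660929626704], [0.3909087084985572, -1.0726553040827866], [0.004331145136745818, 0.8154983387032928]]
  pack corner z 30 [-109.67  -23.77]
  pack corner z 30 [-108.53   33.57]
```

Emit:
{"op": "send_rows", "data": {
  "moves": [
    [0, 0, 0, 7, 0],
    [0, 0, 0, 7, 0],
    [0, 0, 0, 7, 0],
    [0, 0, 0, 7, 0],
    [0, 0, 0, 7, 0],
    [0, 0, 0, 7, 0],
    [0, 0, 0, 7, 0],
    [0, 0, 0, 7, 0],
    [0, 0, 0, 7, 0],
    [0, 0, 0, 7, 0]
  ]
}}

```text
time: 12.75
position: [0.507, 0.02, 0.1517]
tcp_rot: [[0.498, 0.001, 0.867], [-0.867, 0.001, 0.498], [-0.0, -1.0, 0.001]]
ft_force: [0.1, 0.5, 0.1]
opening: 1.001
```

Emit:
{"op": "send_rows", "data": {
  "moves": [
    [0, 0, 0, 7, 0],
    [0, 0, 0, 7, 0],
    [0, 0, 0, 5.8, 0],
    [0, 0, 0, 0, 0],
    [0, 0, 0, 0, 0]
  ]
}}

```text
time: 13.17
position: [0.5067, 0.0197, 0.1516]
tcp_rot: [[0.184, 0.0, 0.983], [-0.983, 0.0, 0.184], [-0.0, -1.0, 0.001]]
ft_force: [0.2, -0.4, 0.2]
opening: 0.998
```

```bash
python3 to.py 506.6 -9.3 150 -79.95
```

```text
t 13.17 pos [506.68  19.71 151.64] phi -79.41 open 0.998 F [ 0.24 -0.44  0.16] j7 -97.7
shift now-axes cm [ 2.85  0.16 -0.54] turn about tool y 0.54
shift after-turn axes cm [ 2.85  0.16 -0.51]
```

Emit:
{"op": "send_rows", "data": {
  "moves": [
    [1.4, 0, -0.3, 0.5, 0],
    [1.45, 0, -0.2, 0, 0],
    [0, 3, 0, 0, 0],
    [0, 3, 0, 0, 0],
    [0, 0, 0, 0, 0]
  ]
}}

```text
time: 13.58
position: [0.5027, -0.0121, 0.0875]
tcp_rot: [[0.171, -0.008, 0.985], [-0.985, -0.0, 0.171], [-0.001, -1.0, -0.008]]
ft_force: [-1.9, 0.5, -1.2]
opening: 1.002
```

```bash
python3 to.py 506.6 -9.3 14 -79.95;python3 look.py g1 .51 -.01 .05
```

```text
t 13.58 pos [502.68 -12.1   87.47] phi -80.15 open 1.002 F [-1.92  0.48 -1.15] j7 -97.6
shift now-axes cm [-0.2   7.34  0.49] turn about tool y -0.20
shift after-turn axes cm [-0.21  7.35  0.43]
```

View pics/g1.png

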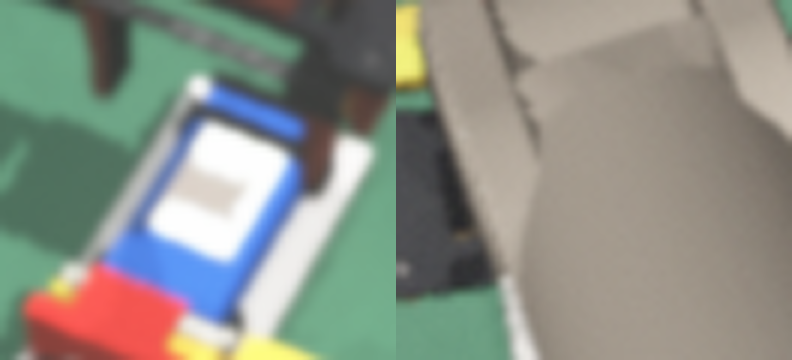

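Emit:
{"op": "send_rows", "data": {
  "moves": [
    [0, 0, 0, 0, 0],
    [0, 0, 0, 0, 0]
  ]
}}

```text
time: 13.85
position: [0.5073, -0.0104, 0.0933]
tcp_rot: [[0.171, 0.003, 0.985], [-0.985, 0.0, 0.171], [0.0, -1.0, 0.003]]
ft_force: [-0.0, -0.1, 0.7]
opening: 0.998
```

```bash
python3 to.py 506.6 -9.3 14 -79.95
```

```text
t 13.85 pos [507.27 -10.38  93.27] phi -80.16 open 0.998 F [-0.02 -0.12  0.65] j7 -97.7
shift now-axes cm [-0.12  7.93 -0.07] turn about tool y -0.21
shift after-turn axes cm [-0.12  7.93 -0.05]
```

Emit:
{"op": "send_rows", "data": {
  "moves": [
    [-0.1, 3, 0, 0, 0],
    [0, 2.5, 0, 0, 0],
    [0, 1.5, 0, 0, 0],
    [0, 0.9, 0, 0, 0],
    [0, 0, 0, 0, 0],
    [0, 0, 0, 0, 0],
    [0, 0, 0, 0, 255],
    [0, 0, 0, 0, 255],
    [0, 0, 0, 0, 255],
    [0, 0, 0, 0, 255]
  ],
  "force": 25
}}

```text
time: 14.68
position: [0.5063, -0.0095, 0.0133]
tcp_rot: [[0.17, 0.001, 0.985], [-0.985, -0.0, 0.17], [0.0, -1.0, 0.001]]
ft_force: [-0.7, -0.0, 0.2]
opening: 0.735
```

```bash
python3 to.py 506.6 -9.3 14 -79.95
```

```text
t 14.68 pos [506.33  -9.47  13.34] phi -80.20 open 0.735 F [-0.71 -0.03  0.16] j7 -102.2
shift now-axes cm [-0.01 -0.07  0.03] turn about tool y -0.25
shift after-turn axes cm [-0.01 -0.07  0.03]
```

Emit:
{"op": "send_rows", "data": {
  "moves": [
    [0, 0, 0, 0, 255],
    [0, 0, 0, 0, 255],
    [0, 0, 0, 0, 255],
    [0, 0, 0, 0, 255],
    [0, 0, 0, 0, 255]
  ]
}}

```text
time: 15.1
position: [0.5061, -0.0093, 0.013]
tcp_rot: [[0.171, 0.001, 0.985], [-0.985, -0.0, 0.171], [0.0, -1.0, 0.0]]
ft_force: [-0.7, -0.4, 6.6]
opening: 0.635
```

```bash
python3 to.py 506.6 -9.3 14 -79.95; python3 look.py g2 .56 .02 .03; python3 nose.py g2.npz
```

```text
t 15.10 pos [506.07  -9.29  13.04] phi -80.17 open 0.635 F [-0.7  -0.4   6.57] j7 -102.2
shift now-axes cm [ 0.01 -0.1   0.05] turn about tool y -0.22
shift after-turn axes cm [ 0.01 -0.1   0.05]
nose edge shut 47.4 now 58.4 travel mm 11.0
```

View pics/g2.png

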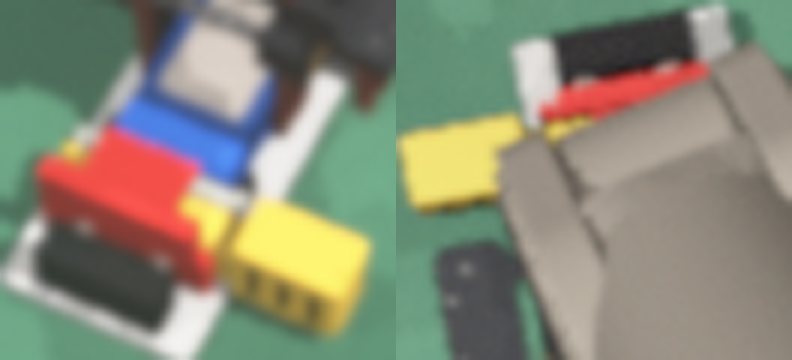

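The fingers have closed on the pack at 55.9 mm. The catch is still 11.0 mm open, held by the wedge alone. I'll lift straight up.

Emit:
{"op": "send_rows", "data": {
  "moves": [
    [0, -0.5, 0, 0, 255],
    [0, -1, 0, 0, 255],
    [0, -1, 0, 0, 255],
    [0, -2, 0, 0, 255],
    [0, -3, 0, 0, 255],
    [0, -3, 0, 0, 255],
    [0, -3, 0, 0, 255],
    [0, 0, 0, 0, 255],
    [0, 0, 0, 0, 255]
  ]
}}

```text
time: 15.95
position: [0.5069, -0.0095, 0.1496]
tcp_rot: [[0.17, 0.004, 0.985], [-0.985, -0.0, 0.17], [0.001, -1.0, 0.004]]
ft_force: [-0.3, -0.2, -3.5]
opening: 0.634
```

```bash
python3 to.py 511 -278 160 -88.8; python3 look.py g3 .54 -.01 .08; python3 nose.py g3.npz
```

```text
t 15.95 pos [506.86  -9.53 149.61] phi -80.21 open 0.634 F [-0.34 -0.2  -3.53] j7 -95.2
shift now-axes cm [26.53 -1.03 -4.15] turn about tool y 8.59
shift after-turn axes cm [26.85 -1.04 -0.15]
nose edge shut 47.4 now 75.0 travel mm 27.6
```

View pics/g3.png

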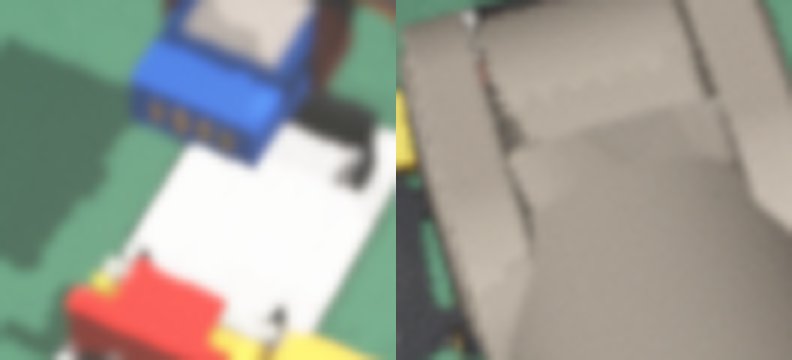

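The pack is up and level and the wedge is still in place. Its old nose reading is meaningless now that the background is white. I'll carry the pack to the rack.

```bash
python3 to.py 519 -278.8 150 -88.8
```

```text
t 16.05 pos [504.74  -9.71 146.89] phi -80.19 open 0.640 F [-0.02 -0.5  -4.06] j7 -95.2
shift now-axes cm [26.76 -0.3  -3.18] turn about tool y 8.61
shift after-turn axes cm [26.93 -0.31  0.86]
```

Emit:
{"op": "send_rows", "data": {
  "moves": [
    [1.5, 0, 0, 0, 255],
    [3, 0, 0, 0, 255],
    [3.2, 0, -0.5, 0, 255],
    [3.2, 0, -0.5, 0, 255],
    [3.2, 0, -0.5, 0, 255],
    [3.2, 0, -0.5, 0, 255],
    [3.2, 0, -0.5, 0, 255],
    [3, 0, -0.4, 0, 255],
    [2.2, 0, -0.3, 0, 255],
    [1, 0, 0, 0, 255]
  ],
  "force": 30
}}

```text
time: 16.88
position: [0.5174, -0.2818, 0.1453]
tcp_rot: [[0.166, -0.004, 0.986], [-0.986, -0.0, 0.166], [-0.001, -1.0, -0.004]]
ft_force: [-0.3, -0.4, -3.5]
opening: 0.633
```

Emit:
{"op": "send_rows", "data": {
  "moves": [
    [0, 0, 0, 3, 255],
    [0, 0, 0, 3, 255],
    [0, 0, 0, 2.6, 255],
    [0, 0, 0, 0, 255],
    [0, 0, 0, 0, 255]
  ]
}}

```text
time: 17.3
position: [0.5194, -0.2765, 0.1465]
tcp_rot: [[0.024, -0.002, 1.0], [-1.0, 0.001, 0.024], [-0.001, -1.0, -0.002]]
ft_force: [0.1, -0.6, -3.7]
opening: 0.632
```

```bash
python3 to.py 519 -278.8 105 -88.8; python3 look.py p1 .53 -.28 .1
```

```text
t 17.30 pos [ 519.39 -276.55  146.46] phi -88.62 open 0.632 F [ 0.11 -0.6  -3.73] j7 -73.6
shift now-axes cm [ 0.23  4.15 -0.04] turn about tool y 0.18
shift after-turn axes cm [ 0.22  4.15 -0.04]
```

View pics/p1.png

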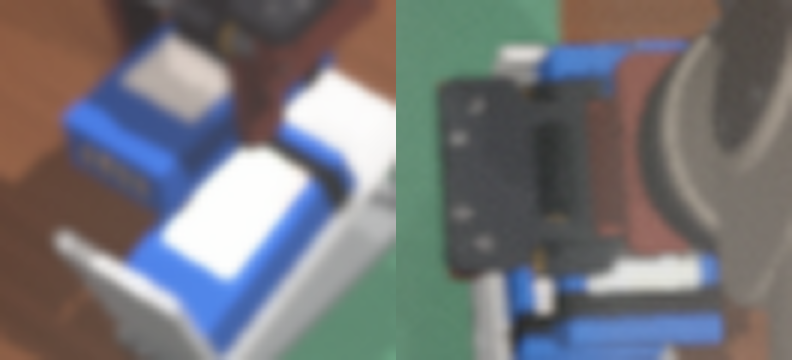

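```bash
cat > pov.py <<'E'
import sys
from rfit import *
tag=sys.argv[1]; S=np.load(tag+".npz")
o=arm.get_obs();p=o["position"]*1000;phi=np.degrees(np.arctan2(o["tcp_rot"][1,0],o["tcp_rot"][0,0]))
H=dockT(p[0],p[1],phi+90);H[2,3]=(p[2]-5)/1e3
D=deckT(566,-280.8,1.2)
def tr(T,P):return (np.array(P,float)/1e3@T[:3,:3].T+T[:3,3])*1e3
Y=(0,255,255);M=(255,0,255);G=(0,255,0)
for n in("scene","top"):
    ov(n,S[n+"_p"],np.eye(4),[(tr(H,rect(-55,55,-28,28,30)),Y),(tr(H,[[55,-28,0],[55,28,0],[55,28,30],[55,-28,30]]),Y),(tr(D,rect(-110,0,-24.5,31.5,30)),M),(tr(D,rect(-150,0,-35,35,0)),G),(tr(D,[[0,-35,0],[0,35,0],[0,35,70],[0,-35,70]]),G)],[.53,-.28,.08],66,80,6,tag+"_o"+n)
a=[cv2.imread(f"pics/{tag}_o{n}.png") for n in("scene","top")];cv2.imwrite(f"pics/{tag}_o.png",np.hstack(a))
E
python3 pov.py p1
```

```text
(no output)
```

View pics/p1_o.png

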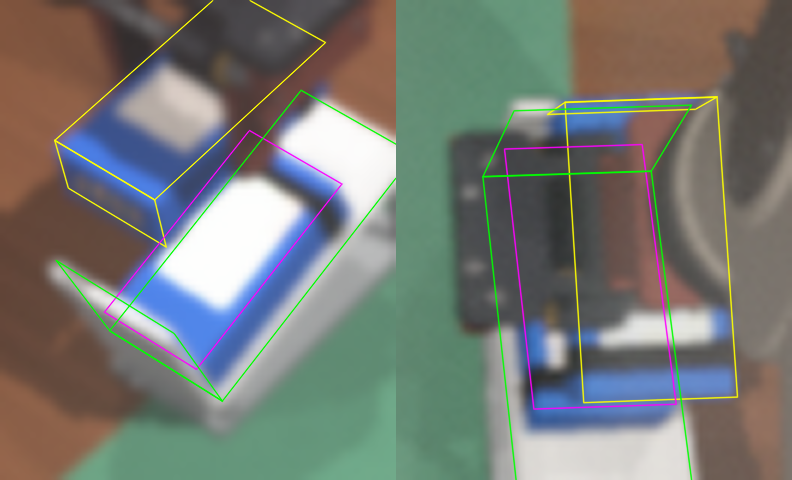

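The held pack matches its predicted outline in both views. It lines up with the lower pack, sitting about +5 mm across on the deck. I'll lower to just above contact.

Emit:
{"op": "send_rows", "data": {
  "moves": [
    [0, 1.5, 0, 0, 255],
    [0, 1.5, 0, 0, 255],
    [0, 1, 0, 0.2, 255],
    [0, 0.6, 0, 0, 255],
    [0, 0, 0, 0, 255],
    [0, 0, 0, 0, 255]
  ]
}}

```text
time: 17.9
position: [0.5199, -0.2779, 0.1016]
tcp_rot: [[0.018, -0.0, 1.0], [-1.0, 0.0, 0.018], [-0.0, -1.0, -0.0]]
ft_force: [0.4, -0.6, -2.4]
opening: 0.636
```

```bash
python3 to.py 519 -276.8 92 -88.8; python3 look.py p2 .53 -.28 .09;python3 pov.py p2
```

```text
t 17.90 pos [ 519.86 -277.88  101.63] phi -88.97 open 0.636 F [ 0.38 -0.64 -2.35] j7 -74.9
shift now-axes cm [-0.11  0.96 -0.08] turn about tool y -0.17
shift after-turn axes cm [-0.11  0.96 -0.08]
```

View pics/p2_o.png

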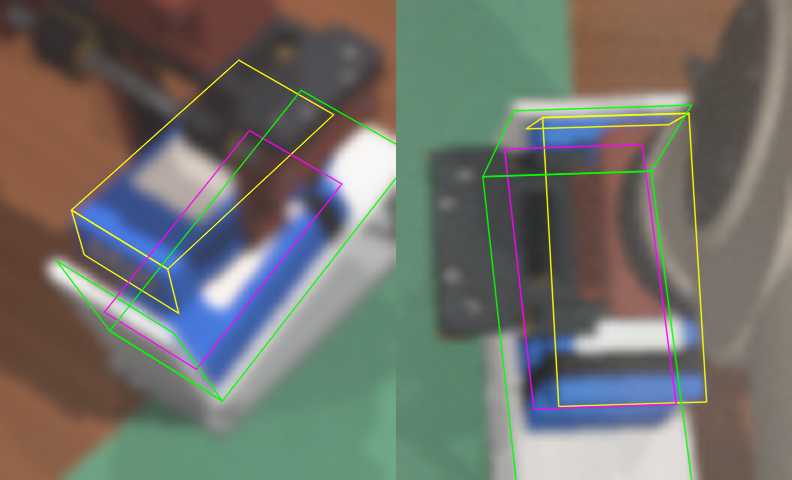

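Emit:
{"op": "send_rows", "data": {
  "moves": [
    [0, 0.4, 0, 0, 255],
    [0, 0.3, 0, 0, 255],
    [0, 0.2, 0, 0, 255],
    [0, 0.15, 0, 0, 255],
    [0, 0, 0, 0, 255]
  ],
  "force": 10
}}

```text
time: 18.42
position: [0.5195, -0.2779, 0.0908]
tcp_rot: [[0.018, -0.001, 1.0], [-1.0, 0.0, 0.018], [-0.0, -1.0, -0.001]]
ft_force: [0.2, 0.3, -2.4]
opening: 0.638
```

```bash
python3 to.py 519 -276.8 88 -88.8
```

```text
t 18.42 pos [ 519.54 -277.87   90.76] phi -88.98 open 0.638 F [ 0.19  0.31 -2.45] j7 -75.2
shift now-axes cm [-0.11  0.28 -0.05] turn about tool y -0.18
shift after-turn axes cm [-0.11  0.28 -0.05]
```

Emit:
{"op": "send_rows", "data": {
  "moves": [
    [0, 0.15, 0, 0, 255],
    [0, 0.15, 0, 0, 255],
    [0, 0.15, 0, 0, 255],
    [0, 0, 0, 0, 255]
  ],
  "force": 8
}}

```text
time: 18.75
position: [0.52, -0.2781, 0.0866]
tcp_rot: [[0.018, 0.0, 1.0], [-1.0, -0.0, 0.018], [0.0, -1.0, 0.0]]
ft_force: [-0.3, 0.1, -3.6]
opening: 0.639
```

```bash
python3 to.py 519 -276.8 88 -88.8
```

```text
t 18.75 pos [ 520.02 -278.07   86.6 ] phi -88.98 open 0.639 F [-0.29  0.14 -3.59] j7 -75.3
shift now-axes cm [-0.13 -0.14 -0.1 ] turn about tool y -0.18
shift after-turn axes cm [-0.13 -0.14 -0.1 ]
```

Emit:
{"op": "send_rows", "data": {
  "moves": [
    [0, 0.15, 0, 0, 255],
    [0, 0.15, 0, 0, 255],
    [0, 0, 0, 0, 255]
  ]
}}

```text
time: 19.0
position: [0.5206, -0.2781, 0.0839]
tcp_rot: [[0.018, 0.002, 1.0], [-1.0, -0.0, 0.018], [0.001, -1.0, 0.002]]
ft_force: [1.6, 0.3, -2.2]
opening: 0.638
```

```bash
python3 to.py 519 -276.8 88 -88.8; python3 look.py p3 .53 -.28 .08;python3 pov.py p3
```

```text
t 19.00 pos [ 520.63 -278.12   83.87] phi -88.97 open 0.638 F [ 1.59  0.31 -2.19] j7 -75.4
shift now-axes cm [-0.14 -0.41 -0.16] turn about tool y -0.17
shift after-turn axes cm [-0.14 -0.41 -0.16]
```

View pics/p3_o.png

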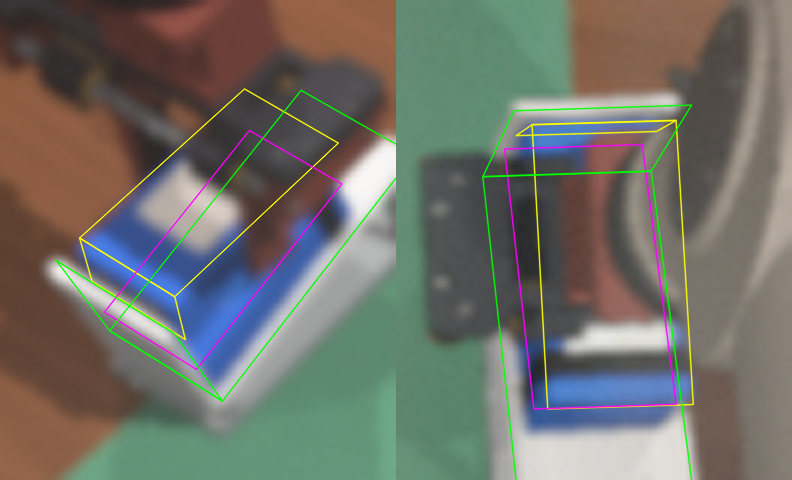

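Emit:
{"op": "send_rows", "data": {
  "moves": [
    [0, 0.15, 0.03, 0, 255],
    [0, 0.15, 0.03, 0, 255],
    [0, 0, 0, 0, 255]
  ]
}}

```text
time: 19.35
position: [0.5207, -0.2779, 0.0805]
tcp_rot: [[0.018, 0.0, 1.0], [-1.0, -0.0, 0.018], [0.0, -1.0, 0.0]]
ft_force: [1.9, -0.2, -2.4]
opening: 0.635
```

```bash
python3 to.py 519 -276.8 88 -88.8
```

```text
t 19.35 pos [ 520.68 -277.95   80.54] phi -88.98 open 0.635 F [ 1.89 -0.21 -2.43] j7 -75.5
shift now-axes cm [-0.12 -0.75 -0.17] turn about tool y -0.18
shift after-turn axes cm [-0.12 -0.75 -0.17]
```

```bash
python3 look.py p4 .53 -.28 .08;python3 pov.py p4
```

```text
(no output)
```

View pics/p4_o.png

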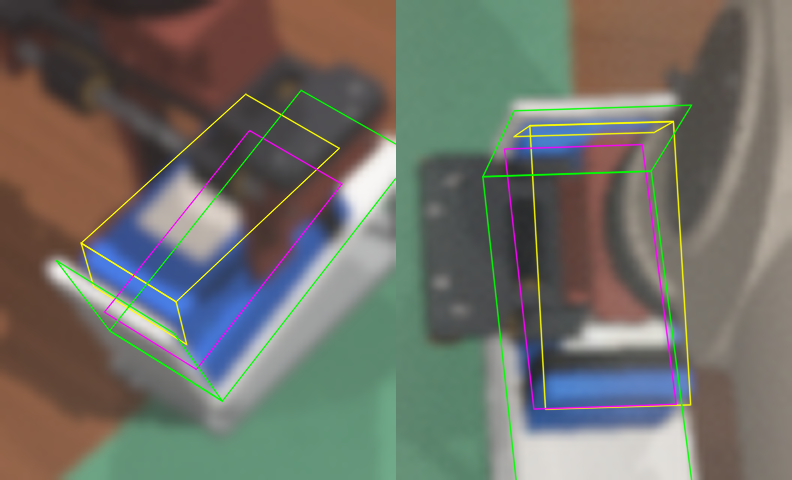

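```bash
cat > pitch.py <<'E'
import sys
from h import *
np.set_printoptions(precision=1,suppress=True)
S=np.load(sys.argv[1]+".npz");o=arm.get_obs();p=o["position"]*1000
for n in("scene","top"):
    uv,P=cloud(n,S[n+"_d"]);P=P*1000;t=np.radians(1.1);ex=np.array([np.cos(t),np.sin(t)]);ey=np.array([-ex[1],ex[0]])
    a=(P[:,:2]-p[:2])@ex;b=(P[:,:2]-p[:2])@ey
    for lo in range(-65,65,8):
        m=(a>lo)&(a<lo+8)&(abs(b)<22)&(P[:,2]>60)&(P[:,2]<p[2]+50)
        if m.sum()>4: print(n,lo+4,"n",m.sum(),"z med",np.median(P[m,2]).round(1),"p90",np.percentile(P[m,2],90).round(1))
print("TCP z",p[2],"level top would be",p[2]+25)
E
python3 pitch.py p4; echo; python3 pitch.py p2|grep -v TCP
```

```text
scene 3 n 31 z med 106.2 p90 108.3
scene 11 n 41 z med 105.6 p90 107.3
scene 19 n 40 z med 104.7 p90 107.0
scene 27 n 38 z med 103.4 p90 106.0
scene 35 n 46 z med 102.9 p90 104.7
scene 43 n 44 z med 100.8 p90 102.8
scene 51 n 40 z med 100.1 p90 102.1
scene 59 n 66 z med 93.6 p90 100.3
scene 67 n 55 z med 92.0 p90 95.3
top -61 n 48 z med 71.0 p90 80.2
top -53 n 76 z med 100.9 p90 112.8
top -45 n 61 z med 111.5 p90 113.7
top -37 n 70 z med 110.9 p90 113.5
top -29 n 52 z med 109.8 p90 112.2
top -21 n 9 z med 108.8 p90 113.1
top 43 n 11 z med 101.0 p90 104.4
top 51 n 36 z med 99.6 p90 102.4
top 59 n 55 z med 93.6 p90 100.3
top 67 n 28 z med 93.2 p90 96.8
TCP z 80.57552782828043 level top would be 105.57552782828043

scene -37 n 7 z med 79.1 p90 80.7
scene -29 n 7 z med 77.0 p90 78.5
scene -13 n 6 z med 73.5 p90 75.9
scene -5 n 16 z med 71.4 p90 127.1
scene 3 n 40 z med 126.9 p90 129.3
scene 11 n 52 z med 127.4 p90 129.7
scene 19 n 52 z med 126.8 p90 129.3
scene 27 n 55 z med 126.5 p90 129.2
scene 35 n 52 z med 127.0 p90 128.8
scene 43 n 53 z med 126.6 p90 129.0
scene 51 n 39 z med 127.0 p90 129.6
scene 59 n 99 z med 113.7 p90 127.0
scene 67 n 55 z med 91.9 p90 95.7
top -61 n 46 z med 70.7 p90 79.3
top -53 n 73 z med 123.8 p90 129.1
top -45 n 59 z med 127.5 p90 129.7
top -37 n 54 z med 127.7 p90 129.4
top -29 n 49 z med 127.1 p90 129.9
top 43 n 12 z med 127.9 p90 129.8
top 51 n 38 z med 127.0 p90 129.0
top 59 n 19 z med 94.2 p90 96.6
top 67 n 29 z med 94.2 p90 96.1
```

The pack is pivoting in the grip as intended, now at 0.12 rad of the 0.25 needed. I'll continue.

Emit:
{"op": "send_rows", "data": {
  "moves": [
    [0, 0.15, 0.05, 0, 255],
    [0, 0.15, 0.05, 0, 255],
    [0, 0.15, 0.05, 0, 255],
    [0, 0, 0, 0, 255]
  ]
}}

```text
time: 19.78
position: [0.5213, -0.2779, 0.0759]
tcp_rot: [[0.018, -0.001, 1.0], [-1.0, 0.0, 0.018], [-0.0, -1.0, -0.001]]
ft_force: [-0.6, -0.4, -0.1]
opening: 0.635
```

```bash
python3 to.py 519 -276.8 88 -88.8; python3 look.py p5 .53 -.28 .08;python3 pitch.py p5
```

```text
t 19.78 pos [ 521.28 -277.87   75.9 ] phi -88.99 open 0.635 F [-0.56 -0.37 -0.07] j7 -75.7
shift now-axes cm [-0.11 -1.21 -0.23] turn about tool y -0.19
shift after-turn axes cm [-0.11 -1.21 -0.23]
scene 3 n 32 z med 102.0 p90 104.9
scene 11 n 40 z med 99.7 p90 101.6
scene 19 n 46 z med 98.3 p90 100.9
scene 27 n 42 z med 95.9 p90 98.6
scene 35 n 39 z med 94.6 p90 97.4
scene 43 n 40 z med 93.1 p90 95.9
scene 51 n 48 z med 90.6 p90 93.6
scene 59 n 44 z med 88.3 p90 92.8
scene 67 n 47 z med 91.7 p90 94.9
top -61 n 50 z med 70.6 p90 80.2
top -53 n 77 z med 97.7 p90 111.9
top -45 n 73 z med 110.6 p90 113.3
top -37 n 62 z med 109.1 p90 112.3
top -29 n 62 z med 107.6 p90 110.9
top 43 n 8 z med 91.7 p90 94.2
top 51 n 34 z med 89.8 p90 93.3
top 59 n 61 z med 90.5 p90 94.8
top 67 n 23 z med 93.9 p90 97.3
TCP z 75.91067019766137 level top would be 100.91067019766137
```

Emit:
{"op": "send_rows", "data": {
  "moves": [
    [0, 0.1, 0.03, 0, 255],
    [0, 0.08, 0.02, 0, 255],
    [0, 0, 0, 0, 255]
  ],
  "force": 5
}}

```text
time: 20.13
position: [0.5219, -0.2779, 0.0746]
tcp_rot: [[0.018, -0.001, 1.0], [-1.0, 0.0, 0.018], [-0.0, -1.0, -0.001]]
ft_force: [-2.7, 0.2, 5.8]
opening: 0.636
```

```bash
python3 to.py 519 -276.8 88 -88.8; python3 look.py p6 .53 -.28 .08;python3 pitch.py p6; python3 pov.py p6
```

```text
t 20.13 pos [ 521.89 -277.87   74.56] phi -89.00 open 0.636 F [-2.67  0.17  5.77] j7 -75.8
shift now-axes cm [-0.11 -1.34 -0.29] turn about tool y -0.20
shift after-turn axes cm [-0.11 -1.34 -0.29]
scene 3 n 29 z med 101.0 p90 102.5
scene 11 n 44 z med 99.0 p90 101.0
scene 19 n 39 z med 97.2 p90 99.6
scene 27 n 48 z med 95.1 p90 98.0
scene 35 n 41 z med 93.0 p90 95.6
scene 43 n 44 z med 91.4 p90 93.4
scene 51 n 43 z med 88.8 p90 92.3
scene 59 n 48 z med 86.6 p90 93.4
scene 67 n 35 z med 92.5 p90 95.3
top -61 n 55 z med 71.1 p90 80.4
top -53 n 77 z med 100.5 p90 111.5
top -45 n 67 z med 110.8 p90 113.5
top -37 n 65 z med 109.4 p90 112.5
top -29 n 61 z med 107.8 p90 110.2
top 43 n 10 z med 89.9 p90 91.9
top 51 n 29 z med 88.4 p90 90.3
top 59 n 71 z med 91.4 p90 96.1
top 67 n 14 z med 93.2 p90 95.6
TCP z 74.5610047724031 level top would be 99.5610047724031
```

View pics/p6.png

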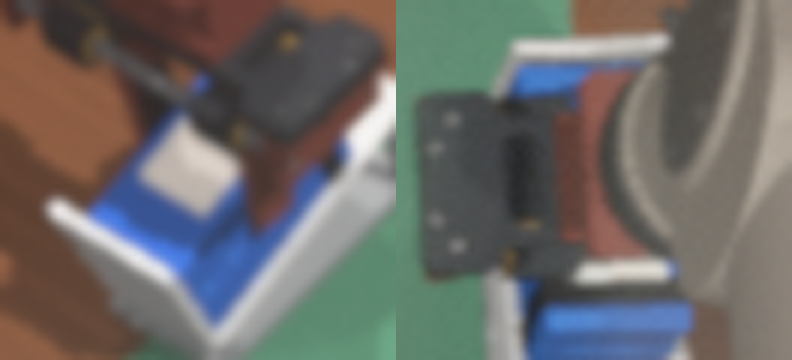

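The pack is flat on the lower one: slope 0.25, 5.8 N of support. Now I'll release.

Emit:
{"op": "send_rows", "data": {
  "moves": [
    [0, -0.05, 0, 0, 255],
    [0, 0, 0, 0, 200],
    [0, 0, 0, 0, 120],
    [0, 0, 0, 0, 40],
    [0, 0, 0, 0, 0],
    [0, 0, 0, 0, 0],
    [0, 0, 0, 0, 0],
    [0, 0, 0, 0, 0],
    [0, 0, 0, 0, 0]
  ]
}}

```text
time: 20.98
position: [0.5226, -0.2779, 0.0749]
tcp_rot: [[0.018, 0.0, 1.0], [-1.0, -0.0, 0.018], [0.0, -1.0, 0.0]]
ft_force: [1.0, 0.0, -0.4]
opening: 0.993
```

```bash
python3 to.py 519 -276.8 88 -88.8; python3 look.py p7 .53 -.28 .08;python3 pitch.py p7
```

```text
t 20.98 pos [ 522.57 -277.93   74.92] phi -88.99 open 0.993 F [ 1.01  0.02 -0.39] j7 -75.7
shift now-axes cm [-0.12 -1.31 -0.35] turn about tool y -0.19
shift after-turn axes cm [-0.12 -1.31 -0.35]
scene -21 n 8 z med 104.5 p90 107.5
scene -5 n 18 z med 101.6 p90 103.5
scene 3 n 36 z med 99.9 p90 102.2
scene 11 n 45 z med 97.5 p90 100.3
scene 19 n 44 z med 95.4 p90 99.3
scene 27 n 41 z med 94.3 p90 96.0
scene 35 n 48 z med 91.1 p90 93.3
scene 43 n 43 z med 89.1 p90 90.6
scene 51 n 41 z med 86.7 p90 89.5
scene 59 n 43 z med 78.8 p90 93.9
scene 67 n 34 z med 92.6 p90 96.2
top -61 n 65 z med 76.6 p90 85.2
top -53 n 70 z med 102.3 p90 111.4
top -45 n 60 z med 110.3 p90 112.8
top -37 n 65 z med 109.3 p90 111.7
top -29 n 63 z med 107.1 p90 109.2
top 43 n 22 z med 87.3 p90 89.6
top 51 n 26 z med 85.4 p90 87.8
top 59 n 71 z med 91.3 p90 96.0
top 67 n 11 z med 93.9 p90 96.2
TCP z 74.89368246324533 level top would be 99.89368246324533
```

View pics/p7.png

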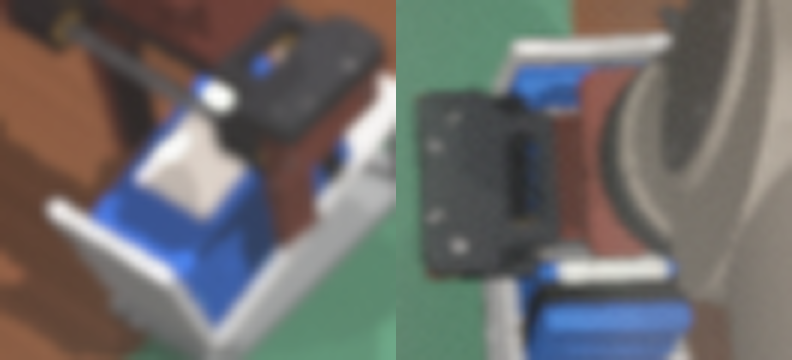

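Emit:
{"op": "send_rows", "data": {
  "moves": [
    [0, -1, 0, 0, 0],
    [0, -3, 0, 0, 0],
    [0, -4, 0, 0, 0],
    [0, -4, 0, 0, 0],
    [0, -4, 0, 0, 0],
    [4, 0, 0, 0, 0],
    [4, 0, 0, 0, 0],
    [4, 0, 0, 0, 0],
    [4, 0, 0, 0, 0],
    [4, 0, 0, 0, 0]
  ]
}}

```text
time: 21.92
position: [0.5257, -0.4797, 0.2361]
tcp_rot: [[0.018, 0.001, 1.0], [-1.0, -0.001, 0.018], [0.001, -1.0, 0.001]]
ft_force: [-0.0, -0.6, 0.1]
opening: 1.0
```

Emit:
{"op": "send_rows", "data": {
  "moves": [
    [4, 0, 0, 0, 0],
    [4, 0, 0, 0, 0],
    [4, 0, 0, 0, 0],
    [0, 0, 0, 0, 0]
  ]
}}

```text
time: 22.25
position: [0.5233, -0.6067, 0.2334]
tcp_rot: [[0.009, -0.003, 1.0], [-1.0, -0.004, 0.009], [0.004, -1.0, -0.003]]
ft_force: [-2.3, -0.3, -0.2]
opening: 1.001
```

```bash
python3 to.py; python3 - <<'E'
from h import *
S={}
for n in("scene","top"):
    p,d=arm.grab_frame(n);S[n+"_p"]=p;S[n+"_d"]=d;cv2.imwrite(f"pics/f_{n}.png",p[:,:,::-1])
np.savez("f.npz",**S)
E
cat > fov.py <<'E'
from rfit import *
S=np.load("f.npz");D=deckT(566,-280.8,1.2)
def tr(T,P):return (np.array(P,float)/1e3@T[:3,:3].T+T[:3,3])*1e3
for n in("scene","top"):
    ov(n,S[n+"_p"],np.eye(4),[(tr(D,rect(-110,0,-24.5,31.5,60)),(255,0,255)),(tr(D,rect(-150,0,-35,35,0)),(0,255,0)),(tr(D,[[0,-35,0],[0,35,0],[0,35,70],[0,-35,70]]),(0,255,0))],[.52,-.28,.07],66,84,6,"f_o"+n)
a=[cv2.imread(f"pics/f_o{n}.png") for n in("scene","top")];cv2.imwrite("pics/f_o.png",np.hstack(a))
E
python3 fov.py; python3 rfit.py f.npz 30
```

```text
t 22.25 pos [ 523.31 -606.69  233.38] phi -89.49 open 1.001 F [-2.28 -0.31 -0.21] j7 -48.7
scene 0.18 deck origin(by pack) 564.8 -273.9 psi 1.64
top 0.071 deck origin(by pack) 561.9 -276.8 psi -0.55
```

View pics/f_o.png

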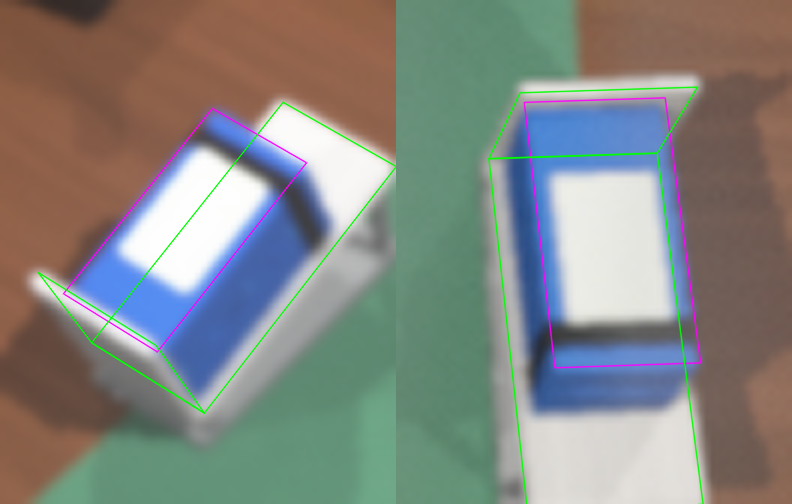

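View pics/f_top.png

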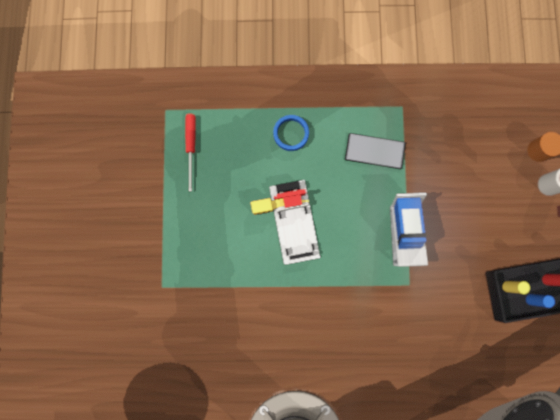

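```bash
python3 - <<'E'
from rfit import *
np.set_printoptions(precision=1,suppress=True)
S=np.load("f.npz")
for n,o in(("scene",(567.1,-280.6,1.1)),("top",(564.9,-280.9,1.3))):
    D=deckT(*o);uv,P=cloud(n,S[n+"_d"]);Q=(P-D[:3,3])@D[:3,:3]*1000
    m=(abs(Q[:,2]-60)<5)&(Q[:,0]>-130)&(Q[:,0]<20)&(abs(Q[:,1])<50)
    q=Q[m];c=np.linalg.lstsq(np.c_[q[:,:2],np.ones(len(q))],q[:,2],rcond=None)[0]
    print(n,"top plane rel deck slope x %.3f y %.3f z@ctr %.1f n %d"%(c[0],c[1],c@[-55,3,1],m.sum()), "x pct",np.percentile(q[:,0],[1,3,50,97,99]),"y pct",np.percentile(q[:,1],[1,3,50,97,99]))
    # rect via image rays on plane z=60
    r=cv2.minAreaRect(q[:,:2].astype(np.float32));print("  rect",r)
    for lo in range(-120,12,6):
        k=(Q[:,0]>lo)&(Q[:,0]<lo+6)&(abs(Q[:,1]-3)<15)
        if lo<-102 or lo>-20: print("   ",lo+3,k.sum(),np.median(Q[k,2]).round(1),end=";")
    print()
E
```

```text
scene top plane rel deck slope x -0.001 y -0.002 z@ctr 60.7 n 742 x pct [-109.8 -107.3  -54.8   -3.8    4.6] y pct [-23.8 -22.4   6.4  32.7  33.7]
  rect ((-53.29780960083008, 1.5689201354980469), (68.53572845458984, 116.88465118408203), 89.88256072998047)
    -117 6 -46.3;    -111 15 58.0;    -105 26 60.8;    -15 21 59.7;    -9 23 60.3;    -3 11 62.1;    3 83 40.4;    9 22 -19.5;
top top plane rel deck slope x 0.004 y -0.002 z@ctr 60.4 n 1115 x pct [-111.3 -109.6  -57.3   -0.8    0.4] y pct [-23.6 -21.4   6.   33.   33.9]
  rect ((-55.60881042480469, 1.5808601379394531), (71.14485931396484, 114.4012451171875), 88.95572662353516)
    -117 28 0.4;    -111 125 31.6;    -105 30 60.1;    -15 29 61.0;    -9 27 60.9;    -3 38 60.4;    3 38 69.2;    9 1 67.7;
```

```bash
python3 - <<'E'
from h import *
a=np.load("rel.npz");f=np.load("f.npz");z=np.load("s0.npz")
def red(S,n):
    h=cv2.cvtColor(S[n+"_p"],cv2.COLOR_RGB2HSV).astype(int);m=((h[:,:,0]<8)|(h[:,:,0]>172))&(h[:,:,1]>130)
    c=proj(n,[[.57,0,.05]])[0].astype(int);k=np.zeros_like(m);k[c[1]-25:c[1]+25,c[0]-25:c[0]+25]=1;m&=k>0
    v,u=np.nonzero(m);P=at_z(n,np.c_[u,v],.05)*1000; t=np.radians(10.05);d=(P[:,:2]-[506.6,-9.3])@[np.cos(t),np.sin(t)]
    return len(u),np.percentile(d,[2,50,98]).round(1)
for n in("scene","top"):
    print(n,"shut",red(z,n),"now",red(f,n))
print("scene after release",red(a,"scene"))
for n in("scene","top"):
    for t in("tape_roll","phone","screwdriver"):
        pass
d=cv2.absdiff(z["top_p"],f["top_p"]).max(2);v,u=np.nonzero(d>50);print("changed px cols/rows in bystander zone (rows<185):",[(int(((v<185)&(u>c)&(u<=c+40)).sum())) for c in range(160,420,40)])
c=proj("scene",[[.56,.02,.03]])[0].astype(int);x0,y0=c-[40,35]
cv2.imwrite("pics/fin.png",cv2.resize(f["scene_p"][y0:y0+70,x0:x0+80,::-1],None,fx=8,fy=8,interpolation=cv2.INTER_CUBIC))
E
```

```text
scene shut (349, array([53.3, 79.4, 97.3])) now (328, array([ 65.4,  89.7, 105.8]))
top shut (300, array([50. , 70.5, 83. ])) now (318, array([61.3, 82.9, 97.5]))
scene after release (346, array([ 64.3,  89.9, 106.2]))
changed px cols/rows in bystander zone (rows<185): [0, 0, 0, 0, 0, 0, 0]
```

View pics/fin.png

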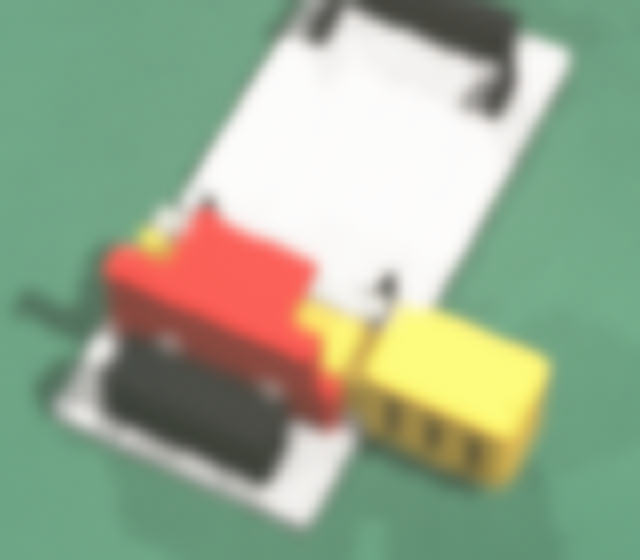

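The wedge sits in the slot, with its head at (455,390) and its tip at (150,240), and holds the catch about 11 mm open. The dock is empty and the bystander area has not changed. Handing in.

```bash
python3 -c "
from plant import arm
print(arm.job_done()); print(arm.get_obs()['time'])"
```

```text
the job is handed in; nothing more can be done
None
the job is handed in; nothing more can be done
```

The job is handed in, at about 22.4 s on the robot's clock; no verdict was reported. The wedge holds the catch open, and the old pack lies on the rack on top of the other pack.

- **Wedge:** I pushed it into the slot until its head was at about dock y 72 mm, then let go. The catch measured 11.0 mm open after release and again just before the lift. The final pictures show the wedge still in place and about 11 mm or a little more of travel, against the 9 mm needed.
- **Pack:** I lifted it straight out and carried it to the rack. The tool can only point straight down, so I lowered the pack level and let it tip between lightly gripping fingers as its uphill edge touched. The highest wrist force I read while setting it down was about 6 N.
- **Final checks on the rack:**

| Check | Measured | Allowed |
|---|---|---|
| Tilt of the pack's top from the deck | within about 0.005 rad | 0.08 rad |
| Height of its top above the deck | about 60.5 mm | 60 mm if seated flat |
| Its centre along the deck | about x -56 mm | -63 to -50 mm |
| Sideways offset from the lower pack | about 1–2 mm | 12 mm |

- **Bystanders:** the top picture shows no change around the tape roll, phone or screwdriver.

Three readings disagreed or failed:
- **Rack position:** the two cameras disagreed by about 2 mm, and hand-picked rack corners fitted to only about 1 pixel (roughly 2 mm).
- **Outline fit:** fitting the stacked pack's silhouette agreed less well with the other measurements (up to about 7 mm), so I relied on the depth data instead.
- **Nose reading:** one reading of the catch nose, taken just after the lift, gave 27.6 mm. That was false, because the background had changed, so I measured the catch another way.

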